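# Set the sprung length gauge and load the matching rake

## Robot

A 6-joint arm with a two-finger parallel gripper is mounted at the origin on the work surface. World frame = base frame: x ahead of the robot, y to its left, z up, the work surface at z = 0. Lengths are in mm, angles in rad, forces in N, time in s.
With the tool pointing down it reaches from about 275 to 750 mm from the base axis. Payload 10.2 kg.
Tool frame: the origin (TCP) lies between the finger pads; the fingertips stand 25 mm ahead of it and the grasp point (between the pads) lies 6 mm ahead of it; z points along the fingers, y is the line along which they close (so a half turn about z gives the same grasp; the last joint's range is limited). The gripper opens to 85 mm and grips with 20 to 120 N. Pads are 22 mm wide; open, the fingers measure 114 mm over their backs; the gripper's body (76 mm by 85 mm) begins 54 mm behind the grasp point. The pads swing forward as they close: fully open they stand 13 mm farther back than shut.
Start: joints at [1.077, 0.313, 1.498, -0, 1.331, -0.223], TCP at [140.451, 505.87, 231.794] pointing down, gripper open.
Joint ranges: [-2.94, 2.94], [-0.97, 2.17], [0.19, 2.56], [-1.23, 4.37], [0.02, 3.11], [-2.88, 2.88]. Speed limits (rad/s): [2.39, 2.39, 3.01, 3.14, 3.14, 3.14].

## Interface

Orientations are given as a unit quaternion [w, x, y, z].
In Python, from rig import ctrl, eyes, finish_job gives the robot as it stands.
- The arm moves only by the tool step_arm, never from a script. Its argument "increments" is a list of rows, each an object of numbers: "dx", "dy", "dz": the shift along the tool's x, y, z in units of 25 mm (1.0 is 25 mm); "wx", "wy", "wz": the turn, a rotation vector about the tool's x, y, z in units of 6 degrees (1.0 is 6 degrees). A call has 1 to 5 rows; each row shifts and turns the commanded pose from where the row before left it, along the tool's axes as they then stand; what a row does not reach is not made up. A row lasts 1/10 s, in which the tool goes at most 50 mm and 8.59 degrees, less where a joint would pass 70% of its speed; a pose out of reach is approached as far as the arm can. A call is refused whole if a number of a shift passes 1 or a number of a turn 1, either way. A call with a gripper value outside its range is refused whole. "fingers" is the finger opening in mm, from 0 to 85.4, set as the call begins (left out, the last holds). The fingers move at their own pace and stop on an object; "squeeze" is the grip in N (left out, the last holds). Time passes only in rows, so rows that do not move let the fingers close. It gives the time, the measured TCP pose, the force, the opening and the grip force at its end, in the units of the state.
- ctrl.sense(): the state, without advancing time (a new reading comes with each control period).
- eyes.capture(name): name is "scene" or "top" or "wrist"; returns a dict with "frame" (400x640x3 uint8, blue, green, red), "fx", "fy", "cx", "cy" (pixels), "R" (3x3) and "t" (3): a world point X has camera coordinates R X + t; the wrist camera has in their place "tool_from_camera" (4x4, takes a point from camera to tool coordinates, whose origin is the TCP and whose axes are the flange's). Camera axes: x right, y down, z forward; pixel columns grow to the right and rows downward; lengths in mm; the calibration is good to about 2 mm. A picture is of the moment at which its call begins: read the wrist's pose just before it. There is no depth.
- finish_job(): hands the job in; it is judged then, once.
Trained networks look in the newest picture that a camera, given by its name, has taken for a name from the list of things; names that differ only in an ending like _2 or _b are one class to them, and where a whole thing is asked for, a point or a joint stands for the part that bears it (a point fixed in the world has none). Each returns a list of dicts, best first, with "p" (0 to 1); they miss things now and then, are a little off and sometimes report something else, mostly with a low value. They report only what shows in the picture. A call takes as long as a camera call. They do not tell look-alikes from the thing itself.
- eyes.cut_out(camera, label): "mask" (400x640 bool, what is visible of it).
- eyes.landmark_of(camera, label): "point" ([x, y, z] in mm, in the coordinates of the camera as it stood for that picture, good to about 4 mm: a listed point, or the origin of a listed thing).
The state is a dict: "time_s": time; "joints": joint angles; "dq": joint speeds; "tau": joint torques, N m; "eef_pos": TCP position; "ee_rot": TCP orientation; "force": force on the tool from outside, world axes, zero at the start; "wrist_torque": the same for the moment, N m; "grip_width": opening from 0.0 (shut) to 1.0 (fully open); "grip_force": force on a finger pad.
Only numpy, scipy, OpenCV 4.12 (cv2) and the standard library are available. Lean on these libraries where they do the work, as an engineer would, in place of code of your own. Each camera call takes 0.05 s, during which the arm holds its last target. There are 200 camera calls.

## Task

Pull the gauge's spring-loaded carriage out by its upright wooden grip until its pointer is level with the tall pointed marker, and let go of it there (its brake holds it against the spring, but a knock will shift it). Then take the one rake whose length fits the gap you have set with only a little play, and lay it, tines up, lengthwise on the plate between the two jaws, in line with them and not overhanging their sides. Leave the carriage at the mark, the other two rakes where they lie, and do not disturb the paint jars or the dish.

Things in the scene. Friction and masses are not known exactly. Their poses are not given: they have to be found in the camera images.
- gauge: fixed aluminium gauge plate 315 x 116 mm, 12 mm thick. Origin: underside of the plate at its centre; x is the direction in which the carriage is pulled out, z up. The rake lies on the plate top between two scribed lines at y = +-13 mm. The marker and clips stand along the edge y = -47 mm; a spring tube, top 33 mm above the table, lies at y = +40 mm (18 mm thick) from x = -152 to -35 mm
- fixed_jaw (a point): middle of the top edge of the fixed jaw's inner face, 45 mm above the table, at x = -97.5 mm of the gauge. The fixed jaw is a dark steel block 50 mm wide (y -25..25) that reaches 50 mm from here towards -x. Axes as the gauge
- carriage (a joint): how far the carriage is pulled out, m: 0 = home, 0.115 = end stop. A spring pulls it home with 2 to 8 N, a friction brake of about 9.5 N holds it where it is left, so pulling takes 11 to 18 N. The gap between the jaw faces is 70 mm + this value; the three scale places give gaps of 114, 139 and 164 mm
- pull_grip (a point): on the centre line of the upright wooden pull grip, 78 mm above the table. The grip is a plate 14 mm thick along the slide, 46 wide across it, from 43 to 94 mm above the table. Axes as the gauge. It stands on the carriage, a dark steel block 64 mm long, 50 wide, top at 43 mm, whose front face, the moving jaw, is 38 mm from this point towards the fixed jaw
- pointer (a point): tip of the small steel pointer at the side of the moving jaw, level with the jaw's face, 30 mm above the table. Axes as the gauge
- marker: tall pointed steel marker 10 mm long, 14 wide, 41 high, fixed on the plate's edge; it stands at one of the three scale places. Origin: centre of its underside, on the plate top; x as the gauge's x. Pointer level with the marker = same x in the gauge's frame
- clip_a: flat steel clip 10 x 14 mm, 5 high, fixed at another of the three scale places; not the mark. Origin: centre of its underside
- clip_b: flat steel clip like the other, at the remaining scale place; not the mark. Origin: centre of its underside
- rake_short: marbling rake: a plain wooden bar 100 mm long, 24 wide, 24 high, lying flat with a single row of 7 thin steel tines (5 mm thick, 18 mm tall, top at 42 mm) standing up along the middle of its top; can be gripped across its width. Origin: centre of its underside; x along the bar, z up the tines
- rake_mid: marbling rake: a plain wooden bar 125 mm long, 24 wide, 24 high, lying flat with a single row of 9 thin steel tines (5 mm thick, 18 mm tall, top at 42 mm) standing up along the middle of its top; can be gripped across its width. Origin: centre of its underside; x along the bar, z up the tines
- rake_long: marbling rake: a plain wooden bar 150 mm long, 24 wide, 24 high, lying flat with a single row of 11 thin steel tines (5 mm thick, 18 mm tall, top at 42 mm) standing up along the middle of its top; can be gripped across its width. Origin: centre of its underside; x along the bar, z up the tines
- low_jar: low closed amber jar, 60 mm across, 60 high, standing; a bystander. Origin: centre of its underside
- tall_jar: tall closed glass jar, 68 mm across, 105 high, standing; a bystander. Origin: centre of its underside
- dish: small white ceramic dish, 84 mm across, 36 high, standing empty; a bystander. Origin: centre of its underside
- brush_jar: round paint jar, 74 mm across, 100 high, with a brush handle fixed in it that leans up to 215 mm high; a bystander. Origin: centre of its underside
Not all that is in view belongs to the job. Leave any pink or purple look-alike of the rake_long alone.

How it is judged:
By the outcome, as a careful person would: the job done as asked, in the order asked, and still so for the second after the job is handed in, with the robot touching nothing.
It also fails if it takes over 58 s, if anything falls off the work surface, if the arm or the gripper's body presses on something with over 40 N, if the wrist force passes 120 N, or if a joint passes its speed limit or range.

## Working session

There is one attempt and no reset: what is moved stays moved. The work goes in short steps, Python scripts to look and compute and a tool call to move; the robot and the scene stay as the last step left them, time stands still between calls to the robot, and variables do not carry over. Pictures are saved under pics/ and viewed, at most 10 in all, crops included, and the job is handed in when it is done.

Besides the shell and the picture viewer there is one more tool, called after "Emit:" by a JSON object that holds its "op" and its "data". step_arm: Moves the arm, as the interface text tells. Its arguments: {"type":"object","properties":{"increments":{"type":"array"},"fingers":{"type":"number"},"squeeze":{"type":"number"}},"required":["increments"]}

```bash
mkdir -p pics; cat > h.py <<'E'
import numpy as np, cv2
from rig import ctrl, eyes, finish_job
from scipy.spatial.transform import Rotation as Ro
def world(c,p):
    return np.array(c["R"]).T@(np.array(p)-np.array(c["t"]))
E
cat > a.py <<'E'
from h import *
s=ctrl.sense(); print(s)
for n in ["scene","top"]:
    c=eyes.capture(n); cv2.imwrite(f"pics/{n}1.png",c["frame"])
    print(n,c["fx"],c["cx"],c["cy"],"campos",-np.array(c["R"]).T@np.array(c["t"]))
    for l in ["gauge","fixed_jaw","pull_grip","pointer","marker","clip_a","rake_short","rake_mid","rake_long","low_jar","tall_jar","dish","brush_jar"]:
        print(l,[(round(d["p"],2),world(c,d["point"]).round(0).tolist()) for d in eyes.landmark_of(n,l)[:4]])
E
python3 a.py
```

```text
{'time_s': 0.0, 'joints': array([ 1.07658669e+00,  3.13439915e-01,  1.49843905e+00, -6.54944003e-06,
        1.33098198e+00, -2.23385433e-01]), 'dq': array([-6.66525714e-04,  1.56464761e-05, -1.40021393e-04, -3.58024987e-04,
       -7.13265995e-04, -6.94407603e-07]), 'tau': array([-9.17819707e-04, -4.12262285e+01, -2.59745193e+01, -2.33666397e-04,
        4.09217435e-03, -7.70710062e-05]), 'eef_pos': array([140.33374737, 505.6338373 , 231.23948984]), 'ee_rot': array([-2.19702420e-04,  1.34997851e-01,  9.90845688e-01, -5.94882701e-04]), 'force': array([ 0.38879976, -0.40830929, -0.30548637]), 'wrist_torque': array([0.01681008, 0.01181829, 0.01388649]), 'grip_force': 0.0, 'grip_width': 0.9976358235210416}
scene 504.6453809950296 318.82957165972016 197.5541743325771 campos [1215.21285282 1068.85867849 1077.20124971]
gauge [(0.71, [519.0, -31.0, 1.0])]
fixed_jaw [(0.87, [492.0, -122.0, 43.0])]
pull_grip [(0.96, [518.0, -12.0, 78.0]), (0.62, [726.0, 288.0, -1.0]), (0.51, [717.0, -80.0, 1.0])]
pointer [(0.94, [542.0, -59.0, 28.0])]
marker [(0.63, [568.0, -2.0, 14.0]), (0.33, [517.0, -8.0, 
[... 337 characters left out ...]
.0, 131.0, 1.0])]
top 383.56411987445654 320.3987952249803 203.91134707288302 campos [ 421.04631185  138.38149292 1156.70100146]
gauge [(0.85, [514.0, -27.0, -1.0])]
fixed_jaw [(0.89, [488.0, -122.0, 45.0])]
pull_grip [(0.68, [514.0, -12.0, 76.0])]
pointer [(0.67, [546.0, -54.0, 30.0])]
marker [(0.6, [569.0, 8.0, 15.0])]
clip_a []
rake_short [(0.7, [517.0, -10.0, 77.0]), (0.68, [546.0, -262.0, -1.0])]
rake_mid [(0.61, [552.0, 275.0, 1.0])]
rake_long [(0.98, [317.0, 366.0, 3.0]), (0.92, [501.0, 389.0, 2.0])]
low_jar [(0.71, [519.0, -377.0, 4.0]), (0.22, [545.0, -262.0, 1.0])]
tall_jar [(0.66, [730.0, 287.0, 2.0])]
dish [(0.72, [719.0, -78.0, -1.0]), (0.51, [489.0, -120.0, 47.0])]
brush_jar []
```

View pics/scene1.png

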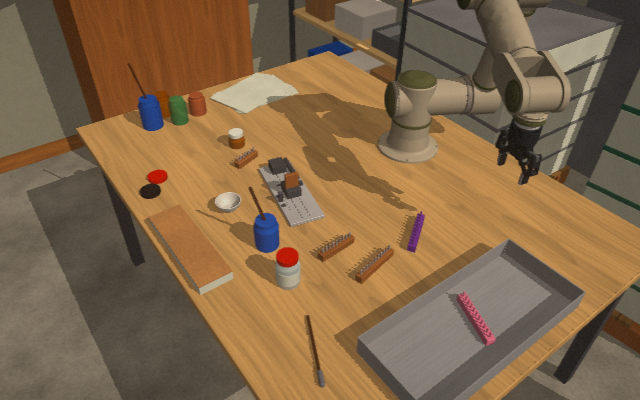

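View pics/top1.png

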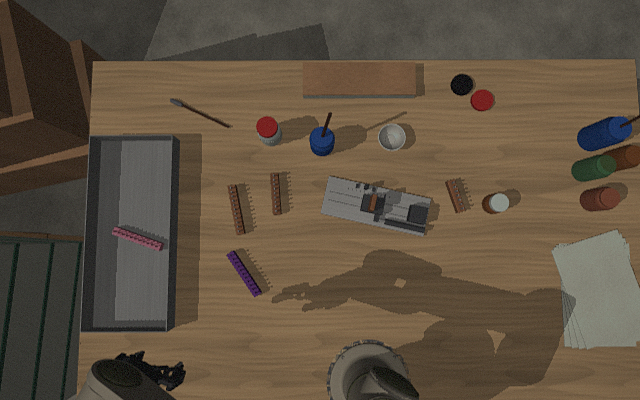

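The scene view shows the gauge at about (290,190), with the tall pointer marker beside the slide. The short rake is at (245,158), the mid rake at (336,246) and the long rake at (375,263). The purple look-alike is at (416,231) and the pink one is in the tray. The top view agrees, with the gauge at (377,205). Next I'll refine the poses and move the wrist camera over the gauge.

```bash
cat >> h.py <<'E'
def plan(pos,yaw,seg=None):
    """shift needed in tool axes, units; yaw = world angle of tool y (rad), tool down"""
    s=ctrl.sense(); R=Ro.from_quat(np.array(s["ee_rot"])[[1,2,3,0]]).as_matrix()
    T=np.array([[np.sin(yaw),np.cos(yaw),0],[-np.cos(yaw),np.sin(yaw),0],[0,0,-1]])
    d=R.T@(np.array(pos)-s["eef_pos"])/25
    w=Ro.from_matrix(R.T@T).as_rotvec(degrees=True)/6
    print("t",round(s["time_s"],2),"pos",np.array(s["eef_pos"]).round(1),"yaw",np.degrees(np.arctan2(R[1,1],R[0,1])).round(2),"shift units",d.round(2),"turn",w.round(2),"F",np.array(s["force"]).round(1))
def onplane(c,uv,z):
    K=np.array([[c["fx"],0,c["cx"]],[0,c["fy"],c["cy"]],[0,0,1]])
    uv=np.atleast_2d(uv).astype(float); r=np.c_[uv,np.ones(len(uv))]@np.linalg.inv(K).T@np.array(c["R"])
    o=-np.array(c["R"]).T@np.array(c["t"]); return o+r*((z-o[2])/r[:,2])[:,None]
def wrist(name=None):
    s=ctrl.sense(); c=eyes.capture("wrist")
    R=Ro.from_quat(np.array(s["ee_rot"])[[1,2,3,0]]).as_matrix(); M=np.array(c["tool_from_camera"])
    Rw=R@M[:3,:3]; o=R@M[:3,3]+s["eef_pos"]; c["R"]=Rw.T; c["t"]=-Rw.T@o
    if name: cv2.imwrite(f"pics/{name}.png",c["frame"])
    return c
E
cat > b.py <<'E'
from h import *
c=eyes.capture("top")
for l in ["rake_short","rake_mid","rake_long","gauge"]:
    for d in eyes.cut_out("top",l)[:3]:
        v,u=np.nonzero(d["mask"]); P=onplane(c,np.c_[u,v],10)[:,:2]
        (x,y),(w,h),a=cv2.minAreaRect(P.astype(np.float32))
        print(l,round(d["p"],2),len(u),round(x),round(y),round(w),round(h),round(a,1))
c=wrist("w0"); print(c["fx"],np.array(c["tool_from_camera"]).round(3))
plan([500,-30,260],np.radians(76.8))
E
python3 b.py
```

```text
rake_short 0.89 346 544 -269 100 34 15.8
rake_mid 0.53 363 553 272 127 26 4.3
rake_mid 0.33 681 733 134 131 78 7.2
rake_long 0.81 453 421 682 160 27 70.3
rake_long 0.78 527 317 365 151 32 34.4
gauge 0.83 3940 515 -27 315 117 76.4
289.6848469768492 [[   0.      -0.946   -0.323   81.911]
 [   1.       0.      -0.      -1.681]
 [   0.      -0.323    0.946 -141.793]
 [   0.       0.       0.       1.   ]]Traceback (most recent call last):
  File "b.py", line 9, in <module>
    plan([500,-30,260],np.radians(76.8))
    ~~~~^^^^^^^^^^^^^^^^^^^^^^^^^^^^^^^^
  File "h.py", line 11, in plan
    w=Ro.from_matrix(R.T@T).as_rotvec(degrees=True)/6
      ~~~~~~~~~~~~~~^^^^^^^
  File "scipy/spatial/transform/_rotation.pyx", line 1143, in scipy.spatial.transform._rotation.Rotation.from_matrix
ValueError: Non-positive determinant (left-handed or null coordinate frame) in rotation matrix 0: [[-9.99181593e-01  4.04492838e-02 -9.91052903e-06]
 [ 4.04492838e-02  9.99181593e-01 -1.19078157e-06]
 [-9.85425192e-06  1.59068083e-06  1.00000000e+00]].
```

```bash
sed -i 's/T=np.array(.*/T=np.array([[-np.sin(yaw),np.cos(yaw),0],[np.cos(yaw),np.sin(yaw),0],[0,0,-1]])/' h.py; python3 -c "
from h import *
plan([500,-30,260],np.radians(76.6))"
```

```text
t 1.7 pos [140.5 505.9 231.8] yaw 74.48 shift units [-19.59 -16.81  -1.13] turn [ 0.   -0.   -0.35] F [-0.2  0.6  0.4]
```

Emit:
{"op": "step_arm", "data": {"increments": [{"dx":-0.98,"dy":-0.84,"dz":-0.1},{"dx":-0.98,"dy":-0.84,"dz":-0.1},{"dx":-0.98,"dy":-0.84,"dz":-0.1},{"dx":-0.98,"dy":-0.84,"dz":-0.1},{"dx":-0.98,"dy":-0.84,"dz":-0.1}]}}

```text
invalid input at $.increments[0]: expected keys dx, dy, dz, wx, wy, wz
```

Emit:
{"op": "step_arm", "data": {"increments": [{"dx":-0.98,"dy":-0.84,"dz":-0.1},{"dx":-0.98,"dy":-0.84,"dz":-0.1},{"dx":-0.98,"dy":-0.84,"dz":-0.1},{"dx":-0.98,"dy":-0.84,"dz":-0.1},{"dx":-0.98,"dy":-0.84,"dz":-0.1}]}}

```text
invalid input at $.increments[0]: expected keys dx, dy, dz, wx, wy, wz
```

Emit:
{"op": "step_arm", "data": {"increments": [{"dx":-0.98,"dy":-0.84},{"dx":-0.98,"dy":-0.84},{"dx":-0.98,"dy":-0.84},{"dx":-0.98,"dy":-0.84},{"dx":-0.98,"dy":-0.84}]}}

```text
invalid input at $.increments[0]: expected keys dx, dy, dz, wx, wy, wz
```

Emit:
{"op": "step_arm", "data": {"increments": [{"dx":-0.98,"dy":-0.84},{"dx":-0.98,"dy":-0.84},{"dx":-0.98,"dy":-0.84},{"dx":-0.98,"dy":-0.84},{"dx":-0.98,"dy":-0.84,"wz":-0.35}]}}

```text
invalid input at $.increments[0]: expected keys dx, dy, dz, wx, wy, wz
```

Emit:
{"op": "step_arm", "data": {"increments": [{"dx":-0.98,"dy":-0.84,"dz":-0.1,"wx":0,"wy":0,"wz":0},{"dx":-0.98,"dy":-0.84,"dz":-0.1,"wx":0,"wy":0,"wz":0},{"dx":-0.98,"dy":-0.84,"dz":-0.1,"wx":0,"wy":0,"wz":0},{"dx":-0.98,"dy":-0.84,"dz":-0.1,"wx":0,"wy":0,"wz":0},{"dx":-0.98,"dy":-0.84,"dz":-0.1,"wx":0,"wy":0,"wz":0}]}}

```text
time_s: 2.2
eef_pos: [230.9, 370.8, 244.5]
ee_rot: [0.0, 0.135, 0.991, 0.0]
force: [0.3, -0.1, 0.0]
grip_width: 0.998
grip_force: 0.0
```

Emit:
{"op": "step_arm", "data": {"increments": [{"dx":-0.98,"dy":-0.84,"dz":-0.1,"wx":0,"wy":0,"wz":0},{"dx":-0.98,"dy":-0.84,"dz":-0.1,"wx":0,"wy":0,"wz":0},{"dx":-0.98,"dy":-0.84,"dz":-0.1,"wx":0,"wy":0,"wz":0},{"dx":-0.98,"dy":-0.84,"dz":-0.1,"wx":0,"wy":0,"wz":0},{"dx":-0.98,"dy":-0.84,"dz":-0.1,"wx":0,"wy":0,"wz":0}]}}

```text
time_s: 2.7
eef_pos: [320.9, 236.8, 257.1]
ee_rot: [0.0, 0.135, 0.991, 0.0]
force: [0.1, -0.2, 0.1]
grip_width: 0.998
grip_force: 0.0
```

Emit:
{"op": "step_arm", "data": {"increments": [{"dx":-0.98,"dy":-0.84,"dz":0,"wx":0,"wy":0,"wz":0},{"dx":-0.98,"dy":-0.84,"dz":0,"wx":0,"wy":0,"wz":0},{"dx":-0.98,"dy":-0.84,"dz":0,"wx":0,"wy":0,"wz":0},{"dx":-0.98,"dy":-0.84,"dz":0,"wx":0,"wy":0,"wz":0},{"dx":-0.98,"dy":-0.84,"dz":0,"wx":0,"wy":0,"wz":0}]}}

```text
time_s: 3.2
eef_pos: [410.9, 102.8, 256.9]
ee_rot: [0.0, 0.135, 0.991, 0.0]
force: [-0.2, 0.5, -0.1]
grip_width: 0.999
grip_force: 0.0
```

Emit:
{"op": "step_arm", "data": {"increments": [{"dx":-0.98,"dy":-0.84,"dz":0,"wx":0,"wy":0,"wz":0},{"dx":-0.98,"dy":-0.84,"dz":0,"wx":0,"wy":0,"wz":0},{"dx":-0.98,"dy":-0.84,"dz":0,"wx":0,"wy":0,"wz":0},{"dx":-0.98,"dy":-0.84,"dz":0,"wx":0,"wy":0,"wz":-0.35},{"dx":0,"dy":0,"dz":0,"wx":0,"wy":0,"wz":0}]}}

```text
time_s: 3.7
eef_pos: [483.5, -5.7, 256.3]
ee_rot: [-0.0, 0.118, 0.993, -0.0]
force: [-0.7, 0.7, -1.0]
grip_width: 1.002
grip_force: 0.0
```

```bash
cat > c.py <<'E'
from h import *
import sys
c=wrist(sys.argv[1])
for l in ["gauge","fixed_jaw","pull_grip","pointer","marker","clip_a","clip_b"]:
    print(l,[(round(d["p"],2),world(c,d["point"]).round(1).tolist()) for d in eyes.landmark_of("wrist",l)[:3]])
E
python3 c.py w1
```

```text
gauge [(0.9, [517.5, -26.2, -1.4])]
fixed_jaw [(0.91, [489.8, -127.3, 45.4])]
pull_grip [(0.68, [518.0, -13.7, 76.1])]
pointer [(0.56, [541.5, -57.6, 26.0])]
marker [(0.5, [570.3, 2.1, 12.4]), (0.37, [703.0, 130.5, 5.3])]
clip_a [(0.63, [581.8, 28.6, 10.8])]
clip_b [(0.63, [581.8, 28.6, 10.8])]
```

View pics/w1.png

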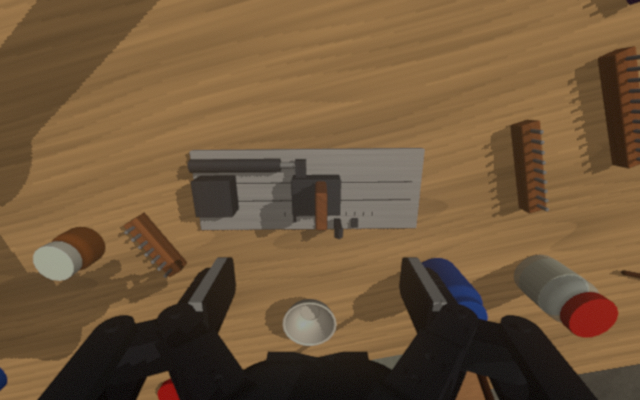

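```bash
cat > d.py <<'E'
from h import *
c=wrist(); f=c["frame"]
hsv=cv2.cvtColor(f,cv2.COLOR_BGR2HSV)
m=((hsv[...,1]<45)&(hsv[...,2]>70)).astype(np.uint8); m[:120]=0; m[245:]=0; m[:,:150]=0; m[:,460:]=0
m=cv2.morphologyEx(m,cv2.MORPH_OPEN,np.ones((3,3)))
n,lab,st,_=cv2.connectedComponentsWithStats(m); k=1+np.argmax(st[1:,4]); v,u=np.nonzero(lab==k)
P=onplane(c,np.c_[u,v],12)[:,:2].astype(np.float32)
print(cv2.minAreaRect(P), cv2.boxPoints(cv2.minAreaRect(P)).round(1).tolist())
im=cv2.resize(f[135:245,170:440],None,fx=2.9,fy=2.9,interpolation=cv2.INTER_CUBIC); cv2.imwrite("pics/w1c.png",im)
E
python3 d.py
```

```text
((514.29638671875, -29.400848388671875), (311.0084533691406, 113.78734588623047), 76.66397857666016) [[423.1000061035156, -167.60000610351562], [533.7999877929688, -193.8000030517578], [605.5, 108.80000305175781], [494.79998779296875, 135.0]]
```

View pics/w1c.png

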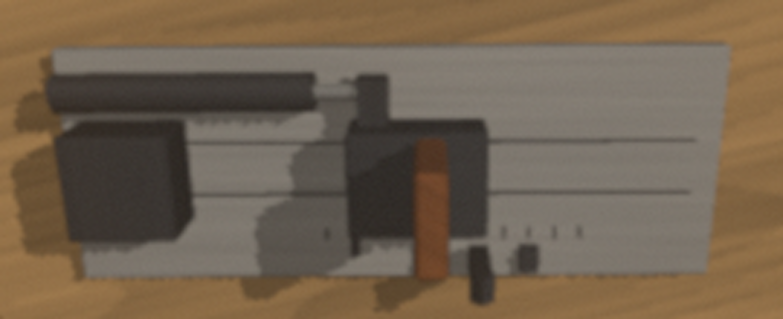

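The crop shows the marker at (480,265) in the middle scale place, with one clip at (528,258) about 24 mm beyond it. The other clip is hidden behind the grip. The required gap is therefore 139 mm, which the mid rake (125 mm) fits. The gauge centre is at about (514.5,-29) with a yaw of 76.5°.

```bash
python3 -c "
from h import *
plan([517,-14,84],np.radians(76.5))"
```

```text
t 4.15 pos [482.1  -2.6 257. ] yaw 76.63 shift units [-1.46 -0.12  6.92] turn [0.   0.   0.02] F [0.7 0.4 0.5]
```

Emit:
{"op": "step_arm", "data": {"increments": [{"dx":-0.73,"dy":-0.06,"dz":0.5,"wx":0,"wy":0,"wz":0},{"dx":-0.73,"dy":-0.06,"dz":0.92,"wx":0,"wy":0,"wz":0.02},{"dx":0,"dy":0,"dz":1,"wx":0,"wy":0,"wz":0},{"dx":0,"dy":0,"dz":1,"wx":0,"wy":0,"wz":0},{"dx":0,"dy":0,"dz":1,"wx":0,"wy":0,"wz":0}]}}

```text
time_s: 4.65
eef_pos: [517.0, -14.2, 145.4]
ee_rot: [0.0, 0.118, 0.993, -0.0]
force: [-0.2, -0.0, -0.1]
grip_width: 0.996
grip_force: 0.0
```

Emit:
{"op": "step_arm", "data": {"increments": [{"dx":0,"dy":0,"dz":0.9,"wx":0,"wy":0,"wz":0},{"dx":0,"dy":0,"dz":0.8,"wx":0,"wy":0,"wz":0},{"dx":0,"dy":0,"dz":0.5,"wx":0,"wy":0,"wz":0},{"dx":0,"dy":0,"dz":0.3,"wx":0,"wy":0,"wz":0},{"dx":0,"dy":0,"dz":0,"wx":0,"wy":0,"wz":0}]}}

```text
time_s: 5.15
eef_pos: [516.9, -14.4, 83.4]
ee_rot: [-0.0, 0.118, 0.993, 0.0]
force: [0.6, 0.1, 0.3]
grip_width: 1.002
grip_force: 0.0
```

```bash
python3 c.py w2
```

```text
gauge [(0.7, [518.0, -25.4, -1.3])]
fixed_jaw [(0.75, [492.1, -127.3, 47.9])]
pull_grip [(0.59, [516.4, -11.3, 79.3])]
pointer [(0.76, [542.8, -59.2, 28.0])]
marker [(0.69, [572.1, -1.6, 13.1])]
clip_a [(0.53, [579.3, 27.2, 9.9])]
clip_b [(0.53, [579.3, 27.2, 9.9])]
```

View pics/w2.png

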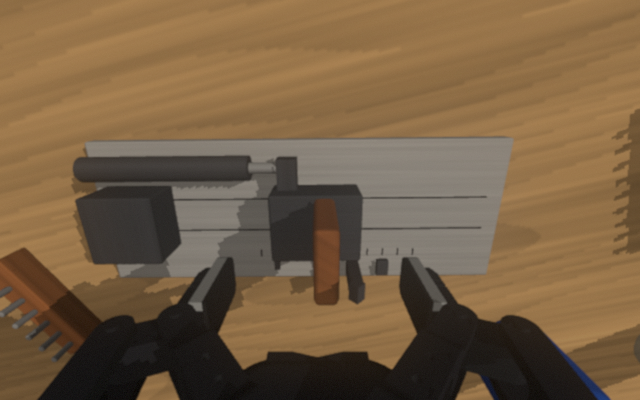

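The wooden grip (327,250) stands between the open fingers, at 225 and 410. Closing on it.

Emit:
{"op": "step_arm", "data": {"increments": [{"dx":0,"dy":0.04,"dz":0,"wx":0,"wy":0,"wz":0},{"dx":0,"dy":0.04,"dz":0,"wx":0,"wy":0,"wz":0},{"dx":0,"dy":0,"dz":0,"wx":0,"wy":0,"wz":0},{"dx":0,"dy":0,"dz":0,"wx":0,"wy":0,"wz":0},{"dx":0,"dy":0,"dz":0,"wx":0,"wy":0,"wz":0}], "fingers": 0, "squeeze": 60}}

```text
time_s: 6.05
eef_pos: [517.7, -12.2, 84.0]
ee_rot: [0.0, 0.118, 0.993, 0.0]
force: [-3.0, 2.7, 18.5]
grip_width: 0.148
grip_force: 42.9
```

Emit:
{"op": "step_arm", "data": {"increments": [{"dx":0,"dy":0,"dz":0,"wx":0,"wy":0,"wz":0},{"dx":0,"dy":0,"dz":0,"wx":0,"wy":0,"wz":0},{"dx":0,"dy":0,"dz":0,"wx":0,"wy":0,"wz":0}]}}

```text
time_s: 6.35
eef_pos: [517.7, -12.2, 84.1]
ee_rot: [0.0, 0.118, 0.993, 0.0]
force: [-0.9, 3.7, 5.4]
grip_width: 0.137
grip_force: 61.0
```

```bash
python3 c.py w3; python3 -c "
from h import *
plan([533.1,48.3,83.4],np.radians(76.5)); print(ctrl.sense()['grip_width'])"
```

```text
gauge [(0.94, [520.6, -26.7, -4.2]), (0.44, [492.6, -128.3, 47.2])]
fixed_jaw [(0.89, [490.0, -125.5, 47.5])]
pull_grip [(0.67, [518.7, -11.5, 78.2])]
pointer [(0.77, [543.6, -59.7, 25.3])]
marker []
clip_a [(0.72, [579.4, 26.4, 14.1])]
clip_b [(0.72, [579.4, 26.4, 14.1])]
t 6.75 pos [517.7 -12.2  84.1] yaw 76.48 shift units [-0.03  2.5   0.03] turn [ 0.  0. -0.] F [-1.4  4.2  5.3]
0.14035886720617696
```

Emit:
{"op": "step_arm", "data": {"increments": [{"dx":0,"dy":0.3,"dz":0,"wx":0,"wy":0,"wz":0},{"dx":0,"dy":0.5,"dz":0,"wx":0,"wy":0,"wz":0},{"dx":0,"dy":0.5,"dz":0,"wx":0,"wy":0,"wz":0},{"dx":0,"dy":0.5,"dz":0,"wx":0,"wy":0,"wz":0},{"dx":0,"dy":0.4,"dz":0,"wx":0,"wy":0,"wz":0}]}}

```text
time_s: 7.25
eef_pos: [529.6, 39.3, 84.1]
ee_rot: [-0.001, 0.117, 0.993, -0.002]
force: [-10.8, -13.4, 9.8]
grip_width: 0.14
grip_force: 61.6
```

Emit:
{"op": "step_arm", "data": {"increments": [{"dx":0,"dy":0.2,"dz":0,"wx":0,"wy":0,"wz":0},{"dx":0,"dy":0,"dz":0,"wx":0,"wy":0,"wz":0},{"dx":0,"dy":0,"dz":0,"wx":0,"wy":0,"wz":0}]}}

```text
time_s: 7.55
eef_pos: [530.8, 44.7, 84.1]
ee_rot: [-0.001, 0.117, 0.993, -0.001]
force: [-6.5, -6.0, 8.3]
grip_width: 0.144
grip_force: 61.5
```

```bash
python3 c.py w4; python3 -c "
from h import *
plan([533.1,48.3,83.4],np.radians(76.5)); print(ctrl.sense()['grip_width'])
f=cv2.imread('pics/w4.png'); cv2.imwrite('pics/w4c.png',cv2.resize(f[130:310,20:420],None,fx=2,fy=2,interpolation=cv2.INTER_CUBIC))"
```

```text
gauge [(0.63, [515.4, -30.2, 0.1]), (0.35, [553.6, 268.4, 0.8])]
fixed_jaw [(0.95, [490.5, -128.9, 45.8]), (0.24, [571.2, 0.9, 13.8])]
pull_grip [(0.81, [531.7, 44.9, 81.7])]
pointer [(0.75, [555.4, -4.5, 25.1])]
marker [(0.47, [573.0, 0.2, 11.0])]
clip_a [(0.51, [563.2, -23.7, 11.7])]
clip_b [(0.51, [563.2, -23.7, 11.7])]
t 7.95 pos [530.8  44.7  84.1] yaw 76.5 shift units [-0.06  0.16  0.03] turn [-0.03 -0.02 -0.  ] F [-7.7 -5.4  9. ]
0.14180943770638402
```

View pics/w4c.png

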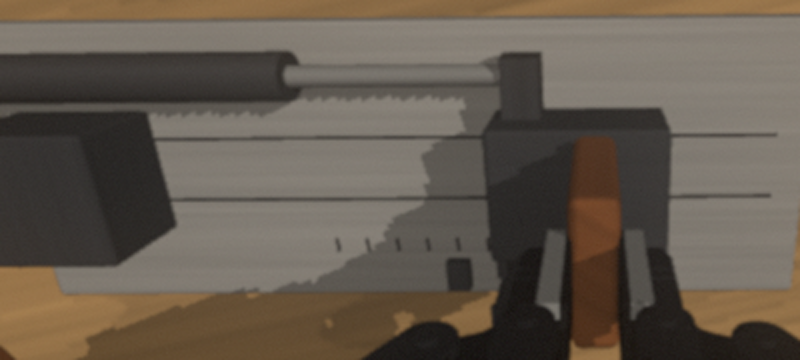

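The crop shows the carriage pulled out, with one clip at (459,275) and the jaw's front face at about (485–497,110–130). The finger hides the marker, so I'll measure the gap from the edges and then check after release.

```bash
cat > e.py <<'E'
from h import *
c=wrist()
a=np.radians(76.5); ex=np.array([np.cos(a),np.sin(a)]); ey=np.array([-ex[1],ex[0]])
def G(u,v,z): 
    p=onplane(c,[(20+u/2,130+v/2)],z)[0,:2]-[514.5,-29]; return (p@ex).round(1),(p@ey).round(1)
for n,u,v,z in [("fix b +",150,113,12),("fix b -",175,228,12),("mov b+",497,110,12),("mov t+",485,130,43),("fix t+",80,135,45),("fix t-",118,265,45),("clip top",459,262,17),("clip top-",459,288,17),("plate -x-y",65,293,12),("plate +y",400,18,12),("plate+x-y",792,288,12)]: print(n,G(u,v,z))
s=ctrl.sense()["eef_pos"][:2]-[514.5,-29]; print("tcp",s@ex,s@ey)
c=eyes.capture("scene"); cv2.imwrite("pics/s2.png",cv2.resize(c["frame"][140:240,230:350],None,fx=6,fy=6,interpolation=cv2.INTER_CUBIC))
for l in ["pointer","marker","fixed_jaw","pull_grip","gauge"]: print(l,[((world(c,d["point"])[:2]-[514.5,-29])@np.c_[ex,ey]).round(1) for d in eyes.landmark_of("scene",l)[:1]])
E
python3 e.py
```

```text
fix b + (np.float64(-97.5), np.float64(21.4))
fix b - (np.float64(-99.3), np.float64(-27.9))
mov b+ (np.float64(36.2), np.float64(22.8))
mov t+ (np.float64(37.3), np.float64(24.6))
fix t+ (np.float64(-96.0), np.float64(23.3))
fix t- (np.float64(-96.4), np.float64(-25.5))
clip top (np.float64(18.0), np.float64(-40.6))
clip top- (np.float64(17.1), np.float64(-52.9))
plate -x-y (np.float64(-153.9), np.float64(-59.0))
plate +y (np.float64(2.7), np.float64(57.5))
plate+x-y (np.float64(157.8), np.float64(-55.9))
tcp 75.4300652524602 1.336443053448125
pointer [array([ 32.9, -35.9])]
marker [array([ 41.2, -45.7])]
fixed_jaw [array([-96.2,  -1.4])]
pull_grip []
gauge [array([-1.6, -1.8])]
```

View pics/s2.png

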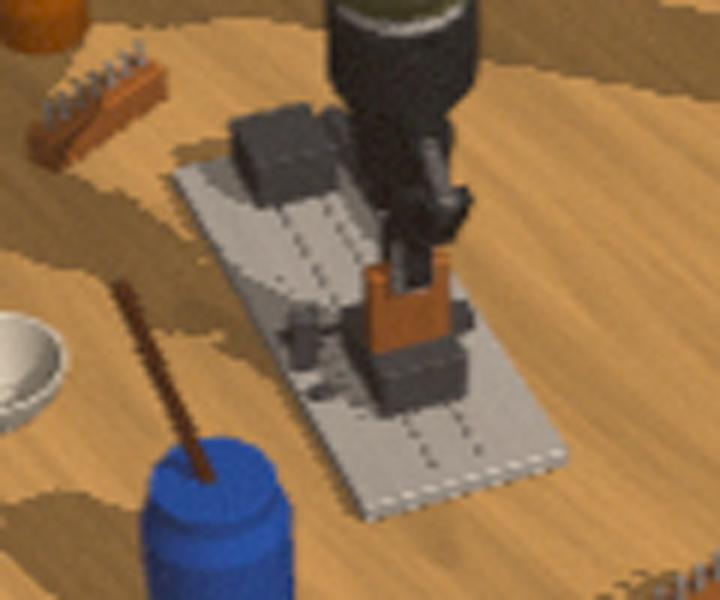

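Emit:
{"op": "step_arm", "data": {"increments": [{"dx":0,"dy":0.1,"dz":0,"wx":0,"wy":0,"wz":0},{"dx":0,"dy":0.08,"dz":0,"wx":0,"wy":0,"wz":0},{"dx":0,"dy":0,"dz":0,"wx":0,"wy":0,"wz":0},{"dx":0,"dy":0,"dz":0,"wx":0,"wy":0,"wz":0}]}}

```text
time_s: 8.7
eef_pos: [531.6, 48.2, 84.1]
ee_rot: [-0.001, 0.117, 0.993, -0.002]
force: [-8.8, -10.3, 9.7]
grip_width: 0.141
grip_force: 61.6
```

```bash
python3 e.py | grep -E "tcp|point|marker"
```

```text
tcp 79.10453712920388 1.3768743960987457
pointer [array([ 35.1, -37.5])]
marker [array([ 41.7, -47. ])]
```

Emit:
{"op": "step_arm", "data": {"increments": [{"dx":0,"dy":0.02,"dz":0,"wx":0,"wy":0,"wz":0},{"dx":0,"dy":0,"dz":0,"wx":0,"wy":0,"wz":0},{"dx":0,"dy":0,"dz":0,"wx":0,"wy":0,"wz":0},{"dx":0,"dy":0,"dz":0,"wx":0,"wy":0,"wz":0},{"dx":0,"dy":0,"dz":0,"wx":0,"wy":0,"wz":0}], "fingers": 70}}

```text
time_s: 9.55
eef_pos: [532.8, 50.7, 83.7]
ee_rot: [-0.0, 0.118, 0.993, -0.0]
force: [-0.3, -0.7, 0.1]
grip_width: 0.824
grip_force: 0.0
```

Emit:
{"op": "step_arm", "data": {"increments": [{"dx":0,"dy":0,"dz":0,"wx":0,"wy":0,"wz":0},{"dx":0,"dy":0,"dz":-0.5,"wx":0,"wy":0,"wz":0},{"dx":0,"dy":0,"dz":-1,"wx":0,"wy":0,"wz":0},{"dx":0,"dy":0,"dz":-1,"wx":0,"wy":0,"wz":0},{"dx":0,"dy":0,"dz":-0.5,"wx":0,"wy":0,"wz":0}]}}

```text
time_s: 10.05
eef_pos: [533.5, 50.6, 161.6]
ee_rot: [0.002, 0.118, 0.993, -0.0]
force: [0.5, -0.7, -0.4]
grip_width: 0.82
grip_force: 0.0
```

Emit:
{"op": "step_arm", "data": {"increments": [{"dx":0,"dy":-1,"dz":-0.5,"wx":0,"wy":0,"wz":0},{"dx":0,"dy":-0.8,"dz":0,"wx":0,"wy":0,"wz":0},{"dx":0,"dy":0,"dz":0,"wx":0,"wy":0,"wz":0},{"dx":0,"dy":0,"dz":0,"wx":0,"wy":0,"wz":0}]}}

```text
time_s: 10.45
eef_pos: [522.1, 7.1, 171.2]
ee_rot: [-0.0, 0.118, 0.993, 0.0]
force: [0.6, -0.0, 0.4]
grip_width: 0.817
grip_force: 0.0
```

```bash
python3 c.py w5; python3 -c "
from h import *
plan([533.1,48.3,83.4],np.radians(76.5))
f=cv2.imread('pics/w5.png'); cv2.imwrite('pics/w5c.png',cv2.resize(f[130:270,180:440],None,fx=3,fy=3,interpolation=cv2.INTER_CUBIC))"
```

```text
gauge [(0.74, [516.9, -25.9, -1.5]), (0.56, [578.0, 27.1, 10.6])]
fixed_jaw [(0.65, [495.1, -129.3, 45.0]), (0.47, [545.0, -265.0, -3.2])]
pull_grip [(0.89, [536.5, 43.2, 74.8])]
pointer [(0.68, [558.6, -1.7, 23.6])]
marker [(0.82, [569.3, 0.6, 14.1])]
clip_a [(0.74, [518.6, -383.2, 5.6]), (0.67, [577.0, 24.3, 12.1]), (0.4, [562.8, -23.5, 8.9])]
clip_b [(0.74, [518.6, -383.2, 5.6]), (0.67, [577.0, 24.3, 12.1]), (0.4, [562.8, -23.5, 8.9])]
t 10.85 pos [522.2   7.2 171.2] yaw 76.49 shift units [-0.04  1.7   3.51] turn [-0. -0. -0.] F [-0.  -0.2 -0. ]
```

View pics/w5c.png

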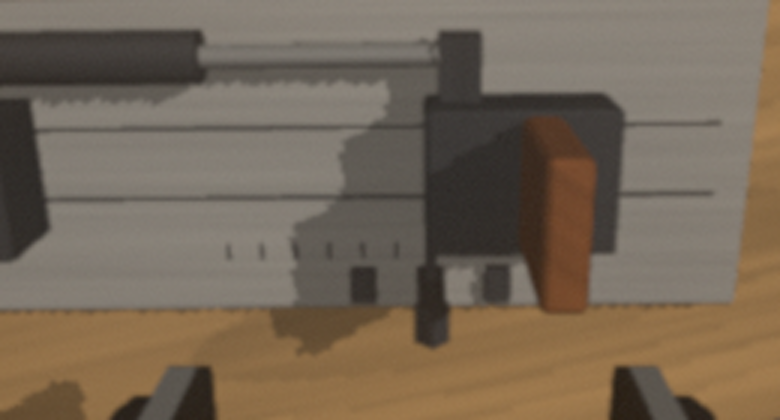

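The crop shows the marker at column 431, midway between the clips at 364 and 498. The jaw face is at column ~427, so it is almost level. I'll measure it with sub-pixel edges.

```bash
cat > g.py <<'E'
from h import *
c=wrist(); g=cv2.cvtColor(c["frame"],cv2.COLOR_BGR2GRAY).astype(float)
a=np.radians(76.5); ex=np.array([np.cos(a),np.sin(a)]); ey=np.array([-ex[1],ex[0]])
def sub(row0,row1,u0,u1,sign):
    p=g[row0:row1].mean(0); d=sign*np.gradient(p)[u0:u1]; d=np.clip(d,0,None); return (d*np.arange(u0,u1)).sum()/d.sum(), d.max()
def G(u,v,z): p=onplane(c,[(u,v)],z)[0,:2]-[514.5,-29]; return (p@ex).round(2),(p@ey).round(1)
u,d=sub(172,176,316,330,-1); print("jaw top edge y~",u,d,G(u,174,43))
u,d=sub(182,192,316,330,-1); print("jaw top edge",u,d,G(u,187,43))
for n,(a0,a1,b0,b1) in {"clipL":(294,300,302,309),"clipR":(338,345,346,354)}.items():
    l,_=sub(222,228,a0,a1,-1); r,_=sub(222,228,b0,b1,1); print(n,l,r,G(l,225,17),G(r,225,17))
l,_=sub(236,242,316,323,-1); r,_=sub(236,242,325,333,1); print("marker",l,r,G((l+r)/2,240,53),G((l+r)/2,240,40))
E
python3 g.py
```

```text
jaw top edge y~ 320.3914728682171 13.0 (np.float64(38.35), np.float64(17.3))
jaw top edge 321.00232018561474 15.550000000000004 (np.float64(38.99), np.float64(4.4))
clipL 295.935294117647 304.9804305283757 (np.float64(11.67), np.float64(-47.1)) (np.float64(21.73), np.float64(-47.1))
clipR 339.8016359918201 349.6088560885609 (np.float64(60.45), np.float64(-47.1)) (np.float64(71.36), np.float64(-47.1))
marker 317.60996354799516 328.95767195767195 (np.float64(41.38), np.float64(-47.6)) (np.float64(41.68), np.float64(-54.1))
```

```bash
cat >> g.py <<'E'
for v in (165,170,180,190,200,205,212): print(v,g[v,314:330].astype(int), G(321.5,v,43))
s=ctrl.sense(); print(s["eef_pos"])
E
python3 g.py|tail -8
```

```text
165 [92 92 93 91 91 91 81 60 49 47 47 50 50 49 49 48] (np.float64(39.29), np.float64(26.0))
170 [86 87 85 86 86 86 75 59 50 55 59 59 58 59 58 56] (np.float64(39.32), np.float64(21.2))
180 [89 89 89 89 88 90 83 68 54 56 58 60 59 61 58 59] (np.float64(39.36), np.float64(11.4))
190 [89 92 88 91 90 90 84 66 49 49 46 48 47 46 47 46] (np.float64(39.41), np.float64(1.3))
200 [91 91 91 89 91 90 82 67 49 47 46 45 46 46 47 47] (np.float64(39.46), np.float64(-9.0))
205 [90 91 89 89 90 89 82 66 48 47 46 46 48 47 46 46] (np.float64(39.49), np.float64(-14.2))
212 [91 91 92 91 91 92 89 75 51 47 47 45 48 48 46 46] (np.float64(39.53), np.float64(-21.6))
[522.20691756   7.06067413 171.24204104]
```

The jaw is about 2 mm short of the mark (39.4 against 41.4). I'll regrasp and pull 2 mm more.

Emit:
{"op": "step_arm", "data": {"increments": [{"dx":0,"dy":0.9,"dz":0.3,"wx":0,"wy":0,"wz":0},{"dx":0,"dy":0.8,"dz":0.7,"wx":0,"wy":0,"wz":0},{"dx":0,"dy":0,"dz":1,"wx":0,"wy":0,"wz":0},{"dx":0,"dy":0,"dz":0.9,"wx":0,"wy":0,"wz":0},{"dx":0,"dy":0,"dz":0.6,"wx":0,"wy":0,"wz":0}]}}

```text
time_s: 11.45
eef_pos: [531.6, 48.5, 82.3]
ee_rot: [-0.001, 0.118, 0.993, -0.0]
force: [-0.0, -0.8, 0.2]
grip_width: 0.82
grip_force: 0.0
```

Emit:
{"op": "step_arm", "data": {"increments": [{"dx":0,"dy":0,"dz":0,"wx":0,"wy":0,"wz":0},{"dx":0,"dy":0,"dz":0,"wx":0,"wy":0,"wz":0},{"dx":0,"dy":0,"dz":0,"wx":0,"wy":0,"wz":0},{"dx":0,"dy":0,"dz":0,"wx":0,"wy":0,"wz":0},{"dx":0,"dy":0,"dz":0,"wx":0,"wy":0,"wz":0}], "fingers": 0}}

```text
time_s: 11.95
eef_pos: [532.6, 47.9, 85.0]
ee_rot: [0.001, 0.118, 0.993, -0.0]
force: [-1.8, -1.8, 6.5]
grip_width: 0.139
grip_force: 59.2
```

Emit:
{"op": "step_arm", "data": {"increments": [{"dx":0,"dy":0,"dz":0,"wx":0,"wy":0,"wz":0},{"dx":0,"dy":0,"dz":0,"wx":0,"wy":0,"wz":0},{"dx":0,"dy":0,"dz":0,"wx":0,"wy":0,"wz":0}]}}

```text
time_s: 12.25
eef_pos: [532.6, 47.9, 85.0]
ee_rot: [0.001, 0.118, 0.993, -0.0]
force: [-2.4, -2.3, 6.8]
grip_width: 0.141
grip_force: 59.2
```

```bash
python3 e.py | grep tcp; python3 -c "
from h import *
s=ctrl.sense();print(s['force'],s['grip_width'],s['eef_pos'])"
```

```text
tcp 78.9850962403446 0.3580342397727101
[-1.95372229 -1.37792399  6.26019382] 0.13860308861290696 [532.59851795  47.88908813  84.99328402]
```

Emit:
{"op": "step_arm", "data": {"increments": [{"dx":0,"dy":0.07,"dz":0,"wx":0,"wy":0,"wz":0},{"dx":0,"dy":0.07,"dz":0,"wx":0,"wy":0,"wz":0},{"dx":0,"dy":0,"dz":0,"wx":0,"wy":0,"wz":0},{"dx":0,"dy":0,"dz":0,"wx":0,"wy":0,"wz":0}]}}

```text
time_s: 13.0
eef_pos: [533.0, 49.7, 84.9]
ee_rot: [0.0, 0.118, 0.993, -0.002]
force: [-5.4, -11.1, 7.1]
grip_width: 0.139
grip_force: 59.5
```

```bash
python3 e.py | grep tcp
```

```text
tcp 80.84644742531916 0.35018465361004303
```

Close enough. One more small nudge, then release, lift and check.

Emit:
{"op": "step_arm", "data": {"increments": [{"dx":0,"dy":0.02,"dz":0,"wx":0,"wy":0,"wz":0},{"dx":0,"dy":0,"dz":0,"wx":0,"wy":0,"wz":0}]}}

```text
time_s: 13.55
eef_pos: [533.1, 50.0, 84.9]
ee_rot: [0.0, 0.117, 0.993, -0.002]
force: [-6.8, -14.2, 7.7]
grip_width: 0.144
grip_force: 59.5
```

Emit:
{"op": "step_arm", "data": {"increments": [{"dx":0,"dy":0,"dz":0,"wx":0,"wy":0,"wz":0},{"dx":0,"dy":0,"dz":0,"wx":0,"wy":0,"wz":0},{"dx":0,"dy":0,"dz":0,"wx":0,"wy":0,"wz":0},{"dx":0,"dy":0,"dz":0,"wx":0,"wy":0,"wz":0},{"dx":0,"dy":0,"dz":0,"wx":0,"wy":0,"wz":0}], "fingers": 70}}

```text
time_s: 14.05
eef_pos: [533.1, 52.2, 83.8]
ee_rot: [0.0, 0.118, 0.993, 0.0]
force: [0.4, -0.8, 0.4]
grip_width: 0.819
grip_force: 0.0
```

Emit:
{"op": "step_arm", "data": {"increments": [{"dx":0,"dy":0,"dz":-0.5,"wx":0,"wy":0,"wz":0},{"dx":0,"dy":0,"dz":-1,"wx":0,"wy":0,"wz":0},{"dx":0,"dy":-1,"dz":-1,"wx":0,"wy":0,"wz":0},{"dx":0,"dy":-0.7,"dz":-0.95,"wx":0,"wy":0,"wz":0},{"dx":0,"dy":0,"dz":0,"wx":0,"wy":0,"wz":0}]}}

```text
time_s: 14.55
eef_pos: [524.4, 9.1, 173.9]
ee_rot: [0.003, 0.119, 0.993, -0.0]
force: [-0.4, 0.9, 0.1]
grip_width: 0.824
grip_force: 0.0
```

Emit:
{"op": "step_arm", "data": {"increments": [{"dx":0,"dy":0,"dz":0,"wx":0,"wy":0,"wz":0}]}}

```text
time_s: 14.65
eef_pos: [523.2, 10.8, 170.6]
ee_rot: [0.001, 0.118, 0.993, 0.0]
force: [-0.4, 0.4, -0.2]
grip_width: 0.821
grip_force: 0.0
```

```bash
python3 g.py; python3 -c "
from h import *
plan([553,272,200],np.radians(94.3))
c=eyes.capture('scene'); print([world(c,d['point']).round(1) for d in eyes.landmark_of('scene','rake_mid')[:2]])"
```

```text
jaw top edge y~ 319.0897959183674 13.375 (np.float64(40.9), np.float64(17.2))
jaw top edge 319.5974770642202 17.3 (np.float64(41.41), np.float64(4.3))
clipL 294.3809523809524 302.43506493506493 (np.float64(13.73), np.float64(-47.2)) (np.float64(22.67), np.float64(-47.2))
clipR 338.1008403361344 346.7433903576983 (np.float64(62.25), np.float64(-47.2)) (np.float64(71.84), np.float64(-47.2))
marker 316.0 325.86820428336074 (np.float64(42.75), np.float64(-47.5)) (np.float64(42.94), np.float64(-54.1))
165 [93 91 91 92 84 68 49 47 48 48 49 49 49 46 49 48] (np.float64(43.16), np.float64(25.9))
170 [86 87 88 87 80 64 54 53 58 58 59 59 60 58 58 58] (np.float64(43.18), np.float64(21.1))
180 [90 89 89 91 89 73 56 54 58 59 57 59 57 58 59 60] (np.float64(43.22), np.float64(11.3))
190 [91 90 91 92 87 75 52 44 45 47 48 47 48 46 46 48] (np.float64(43.26), np.float64(1.3))
200 [89 91 91 90 89 73 51 46 47 45 46 47 46 45 48 45] (np.float64(43.3), np.float64(-9.0))
205 [90 91 90 91 89 76 55 46 48 45 45 48 47 46 45 45] (np.float64(43.32), np.float64(-14.2))
212 [91 90 91 89 84 64 47 46 46 47 46 47 47 48 47 47] (np.float64(43.35), np.float64(-21.6))
[522.92985735  11.18599468 169.74974888]
t 14.7 pos [522.9  11.2 169.7] yaw 76.47 shift units [ 1.27 10.42 -1.21] turn [ 0.   -0.01 -2.97] F [ 0.1  0.4 -1.2]
[array([548.2, 270.1,  -2.5])]
```

```bash
cat > k.py <<'E'
from h import *
c=wrist("w6"); g=cv2.cvtColor(c["frame"],cv2.COLOR_BGR2GRAY).astype(float)
a=np.radians(76.5); ex=np.array([np.cos(a),np.sin(a)])
G=lambda u,v,z: ((onplane(c,[(u,v)],z)[0,:2]-[514.5,-29])@ex).round(2)
print("o",((-np.array(c["R"]).T@c["t"])[:2]-[514.5,-29])@ex)
p=cv2.GaussianBlur(g,(1,1),0)
print(g[222:229].mean(0)[288:356].astype(int)); print("mk",g[236:243].mean(0)[310:334].astype(int)); print("jaw",g[185:212].mean(0)[312:328].astype(int))
print("clip G at 300,343",G(300,225,17),G(343,225,17),"mk z53@320",G(320,240,53),"jaw320",G(320,200,43),G(320,200,12))
E
python3 k.py
```

```text
o 39.506450468276505
[ 91  91  91  86  72  53  48  49  49  48  47  48  50  68  86  90  90  90
  90  90  90  90  90  90  90  88  77  54  42  41  41  42  43  43  44  60
  92 118 125 125 126 125 126 124 119 106  96  90  83  68  56  56  57  58
  57  58  58  67  95 121 126 125 125 125 125 117  95  65]
mk [113 114 112  95  63  47  45  46  47  47  48  48  50  52  62  89 112 117
 116 116 116 116 116 116]
jaw [88 88 88 87 88 87 79 62 49 47 47 47 47 47 46 46]
clip G at 300,343 20.59 68.07 mk z53@320 42.34 jaw320 42.3 42.62
```

The jaw is at 41.2 and the mark at 41.5, so the carriage is set. Next is the mid rake. I'll check how far the brush handle reaches before traversing.

```bash
python3 -c "
from h import *
c=eyes.capture('top'); print(onplane(c,[(330,113)],215),onplane(c,[(322,133)],100))
plan([540,272,230],np.radians(94.3))"
```

```text
[[731.62970937 112.42777633 215.        ]] [[712.06345906 132.09580418 100.        ]]
t 14.9 pos [522.9  11.3 169.3] yaw 76.5 shift units [ 1.77 10.3  -2.43] turn [ 0.   -0.01 -2.97] F [ 0.  -0.7 -0.5]
```

The handle leans away to x ≈ 730, so the path is clear.

Emit:
{"op": "step_arm", "data": {"increments": [{"dx":0.2,"dy":1,"dz":-0.3,"wx":0,"wy":0,"wz":0},{"dx":0.2,"dy":1,"dz":-0.3,"wx":0,"wy":0,"wz":0},{"dx":0.2,"dy":1,"dz":-0.3,"wx":0,"wy":0,"wz":0},{"dx":0.2,"dy":1,"dz":-0.3,"wx":0,"wy":0,"wz":0},{"dx":0.2,"dy":1,"dz":-0.3,"wx":0,"wy":0,"wz":0}], "fingers": 85}}

```text
time_s: 15.4
eef_pos: [527.8, 139.6, 207.3]
ee_rot: [-0.001, 0.118, 0.993, -0.0]
force: [-0.0, -0.3, -0.6]
grip_width: 0.996
grip_force: 0.0
```

Emit:
{"op": "step_arm", "data": {"increments": [{"dx":0.2,"dy":1,"dz":-0.3,"wx":0,"wy":0,"wz":0},{"dx":0.2,"dy":1,"dz":-0.3,"wx":0,"wy":0,"wz":0},{"dx":0.2,"dy":1,"dz":-0.3,"wx":0,"wy":0,"wz":0},{"dx":0.2,"dy":1,"dz":0,"wx":0,"wy":0,"wz":0},{"dx":0,"dy":1,"dz":0,"wx":0,"wy":0,"wz":0}]}}

```text
time_s: 15.9
eef_pos: [537.4, 266.0, 229.8]
ee_rot: [-0.0, 0.117, 0.993, -0.0]
force: [0.0, -0.9, 0.0]
grip_width: 0.995
grip_force: 0.0
```

Emit:
{"op": "step_arm", "data": {"increments": [{"dx":0,"dy":0.3,"dz":0,"wx":0,"wy":0,"wz":-1},{"dx":0,"dy":0,"dz":0,"wx":0,"wy":0,"wz":-1},{"dx":0,"dy":0,"dz":0,"wx":0,"wy":0,"wz":-0.97},{"dx":0,"dy":0,"dz":0,"wx":0,"wy":0,"wz":0},{"dx":0,"dy":0,"dz":0,"wx":0,"wy":0,"wz":0}]}}

```text
time_s: 16.4
eef_pos: [539.5, 271.8, 229.6]
ee_rot: [-0.0, -0.036, 0.999, -0.0]
force: [1.0, 0.4, -0.5]
grip_width: 0.996
grip_force: 0.0
```

```bash
cat > r.py <<'E'
from h import *
import sys
c=wrist(sys.argv[1])
for l in ["rake_mid","rake_long","rake_short"]:
    print(l,[(round(d["p"],2),world(c,d["point"]).round(1).tolist()) for d in eyes.landmark_of("wrist",l)[:3]])
    for d in eyes.cut_out("wrist",l)[:2]:
        v,u=np.nonzero(d["mask"])
        for z in (0,12,24): 
            (x,y),w,a=cv2.minAreaRect(onplane(c,np.c_[u,v],z)[:,:2].astype(np.float32)); print("  ",round(d["p"],2),z,round(x,1),round(y,1),np.round(w,1),round(a,1),"px",u.mean().round(),v.mean().round())
plan([553,272,36],np.radians(94.3))
E
python3 r.py w7
```

```text
rake_mid [(0.65, [717.6, -79.4, -3.2]), (0.64, [553.3, 269.1, -0.6])]
   0.86 0 558.4 270.8 [135.7  27. ] 5.2 px 317.0 178.0
   0.86 12 555.2 270.6 [131.3  26.1] 5.2 px 317.0 178.0
   0.86 24 551.9 270.4 [126.9  25.3] 5.2 px 317.0 178.0
rake_long [(0.97, [507.1, 382.3, 0.5]), (0.34, [577.1, 26.4, 14.5])]
   0.83 0 508.6 392.0 [160.2  32.9] 11.1 px 414.0 145.0
   0.83 12 507.0 387.8 [155.   31.9] 11.1 px 414.0 145.0
   0.83 24 505.3 383.7 [149.8  30.8] 11.1 px 414.0 145.0
   0.78 0 403.8 633.7 [43.6 15.7] 23.9 px 634.0 78.0
   0.78 12 405.5 621.7 [42.2 15.2] 23.9 px 634.0 78.0
   0.78 24 407.3 609.8 [40.8 14.7] 23.9 px 634.0 78.0
rake_short []
t 16.75 pos [539.7 271.6 230.1] yaw 94.25 shift units [-0.53 -0.03  7.76] turn [-0.   -0.   -0.01] F [-0.7 -0.3 -0.3]
```

View pics/w7.png

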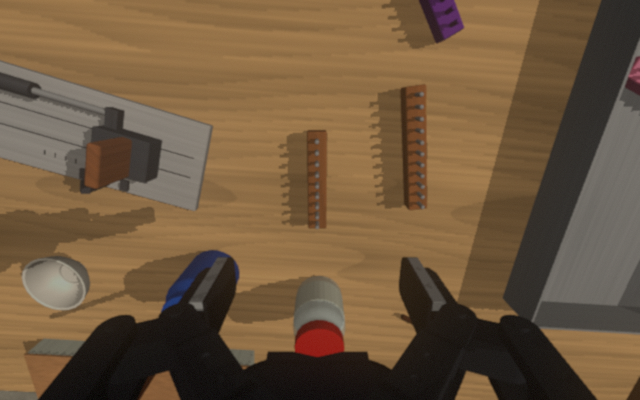

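The wrist view shows the mid rake at (316,179), upright and clear of the fingers, with the long rake at (415,146). I'll grip it 12 mm off its centre, so that the finger later clears the spring tube on the gauge.

Emit:
{"op": "step_arm", "data": {"increments": [{"dx":0,"dy":0,"dz":1,"wx":0,"wy":0,"wz":-0.16},{"dx":0,"dy":0,"dz":1,"wx":0,"wy":0,"wz":0},{"dx":0,"dy":0,"dz":1,"wx":0,"wy":0,"wz":0},{"dx":0,"dy":0,"dz":1,"wx":0,"wy":0,"wz":0},{"dx":0,"dy":0,"dz":1,"wx":0,"wy":0,"wz":0}], "fingers": 60, "squeeze": 40}}

```text
time_s: 17.25
eef_pos: [539.6, 271.6, 104.1]
ee_rot: [0.0, -0.046, 0.999, 0.0]
force: [0.7, 0.1, 0.0]
grip_width: 0.704
grip_force: 0.0
```

Emit:
{"op": "step_arm", "data": {"increments": [{"dx":0,"dy":0,"dz":1,"wx":0,"wy":0,"wz":0},{"dx":0,"dy":0,"dz":0.8,"wx":0,"wy":0,"wz":0},{"dx":0,"dy":0,"dz":0.6,"wx":0,"wy":0,"wz":0},{"dx":0,"dy":0,"dz":0.4,"wx":0,"wy":0,"wz":0},{"dx":0,"dy":0,"dz":0.2,"wx":0,"wy":0,"wz":0}]}}

```text
time_s: 17.75
eef_pos: [539.6, 271.7, 29.5]
ee_rot: [-0.0, -0.046, 0.999, -0.0]
force: [-0.1, -0.5, -0.8]
grip_width: 0.706
grip_force: 0.0
```

Emit:
{"op": "step_arm", "data": {"increments": [{"dx":0,"dy":0,"dz":0,"wx":0,"wy":0,"wz":0},{"dx":0,"dy":0,"dz":0,"wx":0,"wy":0,"wz":0}]}}

```text
time_s: 17.95
eef_pos: [540.1, 271.8, 30.8]
ee_rot: [0.001, -0.046, 0.999, 0.0]
force: [0.2, -0.6, -0.4]
grip_width: 0.701
grip_force: 0.0
```

```bash
python3 r.py w8|grep -v -A20 rake_long; python3 -c "
from h import *
plan([540,270.5,30],np.radians(95.2))"
```

```text
rake_mid [(0.66, [555.2, 267.4, 2.8])]
   0.9 0 566.8 271.5 [151.5  27.3] 4.4 px 316.0 253.0
   0.9 12 559.2 270.9 [141.   25.4] 4.4 px 316.0 253.0
   0.9 24 551.7 270.2 [130.4  23.5] 4.4 px 316.0 253.0
rake_long [(0.67, [506.0, 383.2, -0.8])]
   0.69 0 519.9 404.1 [186.  50.] 11.4 px 529.0 189.0
   0.69 12 515.6 394.2 [173.   46.5] 11.4 px 529.0 189.0
   0.69 24 511.3 384.3 [160.1  43.1] 11.4 px 529.0 189.0
rake_short []
t 18.3 pos [539.7 271.7  30.3] yaw 95.24 shift units [-0.53 -0.04 -0.23] turn [0.   0.   0.16] F [0.8 0.7 0.2]
t 18.3 pos [539.7 271.7  30.3] yaw 95.24 shift units [-0.01 -0.05  0.01] turn [0.   0.   0.01] F [0.8 0.7 0.2]
```

View pics/w8.png

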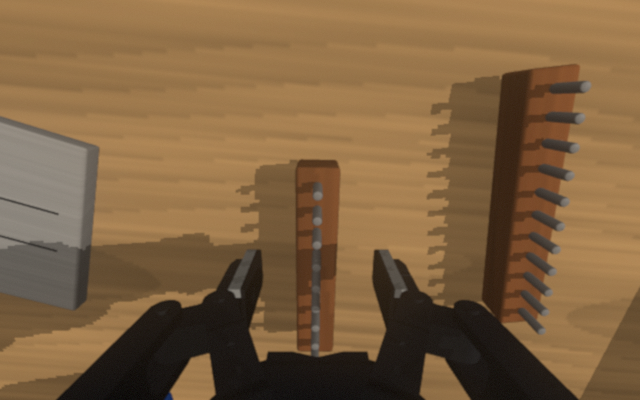

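The rake (316,255) lies between the pads, aligned with them. I'm closing, lifting, and turning it on the way to the gauge.

Emit:
{"op": "step_arm", "data": {"increments": [{"dx":0,"dy":0,"dz":0,"wx":0,"wy":0,"wz":0},{"dx":0,"dy":0,"dz":0,"wx":0,"wy":0,"wz":0},{"dx":0,"dy":0,"dz":0,"wx":0,"wy":0,"wz":0},{"dx":0,"dy":0,"dz":0,"wx":0,"wy":0,"wz":0},{"dx":0,"dy":0,"dz":0,"wx":0,"wy":0,"wz":0}], "fingers": 0, "squeeze": 50}}

```text
time_s: 18.8
eef_pos: [539.7, 271.6, 30.0]
ee_rot: [-0.0, -0.046, 0.999, -0.0]
force: [0.1, -0.5, 0.7]
grip_width: 0.019
grip_force: 48.5
```

Emit:
{"op": "step_arm", "data": {"increments": [{"dx":0,"dy":0,"dz":0,"wx":0,"wy":0,"wz":0},{"dx":0,"dy":0,"dz":-0.2,"wx":0,"wy":0,"wz":0},{"dx":0,"dy":0,"dz":-0.4,"wx":0,"wy":0,"wz":0},{"dx":0,"dy":0,"dz":-0.8,"wx":0,"wy":0,"wz":0},{"dx":0,"dy":0,"dz":-1,"wx":0,"wy":0,"wz":0}]}}

```text
time_s: 19.3
eef_pos: [539.3, 271.6, 90.8]
ee_rot: [-0.001, -0.046, 0.999, -0.0]
force: [0.4, -0.5, -0.7]
grip_width: 0.019
grip_force: 48.4
```

Emit:
{"op": "step_arm", "data": {"increments": [{"dx":0,"dy":0,"dz":-1,"wx":0,"wy":0,"wz":0},{"dx":0,"dy":0,"dz":-1,"wx":0,"wy":0,"wz":0},{"dx":0,"dy":0,"dz":-1,"wx":0,"wy":0,"wz":0},{"dx":0,"dy":0,"dz":-0.8,"wx":0,"wy":0,"wz":0},{"dx":0,"dy":0,"dz":-0.4,"wx":0,"wy":0,"wz":0}]}}

```text
time_s: 19.8
eef_pos: [540.1, 271.8, 197.8]
ee_rot: [0.002, -0.046, 0.999, 0.0]
force: [0.0, -0.5, -1.1]
grip_width: 0.02
grip_force: 48.4
```

```bash
python3 -c "
from h import *
plan([511,-43,180],np.radians(-13.5)); s=ctrl.sense(); print(s['grip_width'],s['grip_force'],s['joints'])"
```

```text
t 19.8 pos [540.1 271.8 197.8] yaw 95.25 shift units [  2.31 -12.43   0.69] turn [ 0.03  0.02 18.12] F [ 0.  -0.5 -1.1]
0.020413246905858013 48.4348239004612 [ 2.72691922e-01  5.12605390e-01  1.29518922e+00  6.05727579e-06
  1.33034432e+00 -1.38968308e+00]
```

The opening (0.02) is too small for the 24 mm bar. I need to see what happened.

```bash
python3 r.py w9; python3 -c "
from h import *
for n in ['top','scene']:
    c=eyes.capture(n); cv2.imwrite(f'pics/{n}9.png',c['frame'])
    print(n,[(round(d['p'],2),world(c,d['point']).round(1)) for d in eyes.landmark_of(n,'rake_mid')[:3]])
    for d in eyes.cut_out(n,'rake_mid')[:2]:
        v,u=np.nonzero(d['mask']); print(d['p'],len(u),u.mean(),v.mean(),[np.round(cv2.minAreaRect(onplane(c,np.c_[u,v],z)[:,:2].astype(np.float32))[0:2],0).tolist() for z in (20,180)])
"
```

```text
rake_mid [(0.77, [553.0, 273.5, 168.8])]
   0.55 0 673.6 283.6 [301.   55.4] 5.8 px 318.0 223.0
   0.55 12 666.0 282.8 [290.3  53.5] 5.8 px 318.0 223.0
   0.55 24 658.4 282.0 [279.7  51.5] 5.8 px 318.0 223.0
rake_long [(0.59, [505.5, 383.8, -0.9])]
   0.94 0 359.2 398.7 [41.2 35.7] 35.0 px 460.0 15.0
   0.94 12 362.7 393.8 [39.8 34.5] 35.0 px 460.0 15.0
   0.94 24 366.2 389.0 [38.3 33.2] 35.0 px 460.0 15.0
   0.88 0 509.5 393.2 [160.6  33. ] 11.9 px 424.0 150.0
   0.88 12 507.6 388.5 [154.9  31.8] 11.9 px 424.0 150.0
   0.88 24 505.8 383.9 [149.2  30.7] 11.9 px 424.0 150.0
rake_short []
t 20.15 pos [539.3 271.6 193.9] yaw 95.24 shift units [-0.56 -0.03  6.31] turn [-0.   -0.02  0.16] F [ 0.5  1.2 -0.2]
top [(0.62, array([549.1, 273.3, 166.6])), (0.4, array([501.2, 387.2,  -1.2]))]
0.52 103 269.24271844660194 201.23300970873785 [[[530.0, 290.0], [33.0, 30.0]], [[514.0, 269.0], [28.0, 26.0]]]
scene [(0.67, array([549.5, 269.2, 164.6]))]
0.77 477 336.769392033543 205.09643605870022 [[[435.0, 127.0], [169.0, 55.0]], [[553.0, 269.0], [144.0, 47.0]]]
0.74 496 298.0282258064516 195.9616935483871 [[[513.0, 7.0], [154.0, 83.0]], [[619.0, 168.0], [131.0, 71.0]]]
```

All three cameras place the rake in the hand, with its underside about 28 mm below the TCP. It is held by its tines rather than the bar. I'll check numerically that it hangs level.

```bash
cat > t.py <<'E'
from h import *
c=wrist("w10"); M=np.linalg.inv(np.array(c["tool_from_camera"]))
pr=lambda p:(lambda q:(c["fx"]*q[0]/q[2]+c["cx"],c["fy"]*q[1]/q[2]+c["cy"]))((M@[*p,1])[:3])
print("pred far end top z4:",np.round([pr((50.5,y,4)) for y in(-12,12)],1).tolist(),"z9",np.round(pr((50.5,0,9)),1),"near:",np.round(pr((-74.5,0,4)),1))
f=c["frame"]; h=cv2.cvtColor(f,cv2.COLOR_BGR2HSV)
for v in range(150,300,10):
    r=h[v,280:360]; print(v,''.join('#' if (s>150 and hh<15) else '.' for hh,s,_ in r))
for d in eyes.cut_out("wrist","rake_mid")[:1]:
    m=d["mask"]; m=m.astype(np.uint8); n,lab,st,_=cv2.connectedComponentsWithStats(m); print(d["p"],st[1:])
E
python3 t.py
```

```text
pred far end top z4: [[297.8, 167.7], [344.6, 167.7]] z9 [321.1 165.6] near: [320.3 356.3]
150 ................................................................................
160 ................................................................................
170 .................###########################################....................
180 .................###########################################....................
190 .................###############............################....................
200 .................################...........################....................
210 ..................##############...........################.....................
220 .................###############............###############.....................
230 ..................###############.........################......................
240 ..................###.##########............##############......................
250 ..................####...............................#####......................
260 ................................................................................
270 ................................................................................
280 ................................................................................
290 ................................................................................
0.73 [[ 296  161   45  196 4401]]
```

The rake hangs level: its far edge is at row 167, as predicted. The roughly 1.5 mm sideways camera offset matches the earlier estimate. Next I carry it to the gauge, then turn.

Emit:
{"op": "step_arm", "data": {"increments": [{"dx":0.18,"dy":-0.5,"dz":0,"wx":0,"wy":0,"wz":0},{"dx":0.18,"dy":-1,"dz":0,"wx":0,"wy":0,"wz":0},{"dx":0.18,"dy":-1,"dz":0,"wx":0,"wy":0,"wz":0},{"dx":0.18,"dy":-1,"dz":0,"wx":0,"wy":0,"wz":0},{"dx":0.18,"dy":-1,"dz":0,"wx":0,"wy":0,"wz":0}]}}

```text
time_s: 21.05
eef_pos: [527.4, 156.6, 195.1]
ee_rot: [0.0, -0.046, 0.999, -0.0]
force: [0.3, -0.4, -1.7]
grip_width: 0.015
grip_force: 48.5
```

Emit:
{"op": "step_arm", "data": {"increments": [{"dx":0.18,"dy":-1,"dz":0,"wx":0,"wy":0,"wz":0},{"dx":0.18,"dy":-1,"dz":0,"wx":0,"wy":0,"wz":0},{"dx":0.18,"dy":-1,"dz":0,"wx":0,"wy":0,"wz":0},{"dx":0.18,"dy":-1,"dz":0,"wx":0,"wy":0,"wz":0},{"dx":0.18,"dy":-1,"dz":0,"wx":0,"wy":0,"wz":0}]}}

```text
time_s: 21.55
eef_pos: [516.4, 30.0, 195.2]
ee_rot: [0.0, -0.046, 0.999, -0.0]
force: [0.3, 0.4, -0.2]
grip_width: 0.022
grip_force: 48.5
```

Emit:
{"op": "step_arm", "data": {"increments": [{"dx":0.18,"dy":-1,"dz":0,"wx":0,"wy":0,"wz":0},{"dx":0.18,"dy":-1,"dz":0,"wx":0,"wy":0,"wz":0},{"dx":0.18,"dy":-0.9,"dz":0,"wx":0,"wy":0,"wz":0},{"dx":0,"dy":0,"dz":0,"wx":0,"wy":0,"wz":0.6},{"dx":0,"dy":0,"dz":0,"wx":0,"wy":0,"wz":0.9}]}}

```text
time_s: 22.05
eef_pos: [509.7, -43.1, 195.1]
ee_rot: [0.0, 0.035, 0.999, -0.0]
force: [-0.3, 0.9, -1.0]
grip_width: 0.023
grip_force: 48.5
```

Emit:
{"op": "step_arm", "data": {"increments": [{"dx":0,"dy":0,"dz":0,"wx":0,"wy":0,"wz":1},{"dx":0,"dy":0,"dz":0,"wx":0,"wy":0,"wz":1},{"dx":0,"dy":0,"dz":0,"wx":0,"wy":0,"wz":1},{"dx":0,"dy":0,"dz":0,"wx":0,"wy":0,"wz":1},{"dx":0,"dy":0,"dz":0,"wx":0,"wy":0,"wz":1}]}}

```text
time_s: 22.55
eef_pos: [509.8, -42.4, 195.1]
ee_rot: [0.0, 0.292, 0.956, -0.0]
force: [-0.3, 0.2, -0.7]
grip_width: 0.023
grip_force: 48.5
```

Emit:
{"op": "step_arm", "data": {"increments": [{"dx":0,"dy":0,"dz":0,"wx":0,"wy":0,"wz":1},{"dx":0,"dy":0,"dz":0,"wx":0,"wy":0,"wz":1},{"dx":0,"dy":0,"dz":0,"wx":0,"wy":0,"wz":1},{"dx":0,"dy":0,"dz":0,"wx":0,"wy":0,"wz":1},{"dx":0,"dy":0,"dz":0,"wx":0,"wy":0,"wz":1}]}}

```text
time_s: 23.05
eef_pos: [509.8, -42.4, 195.2]
ee_rot: [0.0, 0.53, 0.848, 0.0]
force: [-0.3, 0.3, -0.7]
grip_width: 0.023
grip_force: 48.5
```

Emit:
{"op": "step_arm", "data": {"increments": [{"dx":0,"dy":0,"dz":0,"wx":0,"wy":0,"wz":1},{"dx":0,"dy":0,"dz":0,"wx":0,"wy":0,"wz":1},{"dx":0,"dy":0,"dz":0,"wx":0,"wy":0,"wz":1},{"dx":0,"dy":0,"dz":0,"wx":0,"wy":0,"wz":1},{"dx":0,"dy":0,"dz":0,"wx":0,"wy":0,"wz":1}]}}

```text
time_s: 23.55
eef_pos: [509.8, -42.4, 195.1]
ee_rot: [0.0, 0.731, 0.682, 0.0]
force: [-0.5, -0.4, -1.5]
grip_width: 0.021
grip_force: 48.4
```

Emit:
{"op": "step_arm", "data": {"increments": [{"dx":0,"dy":0,"dz":0,"wx":0,"wy":0,"wz":0.8},{"dx":0,"dy":0,"dz":0,"wx":0,"wy":0,"wz":0.5},{"dx":0,"dy":0,"dz":0,"wx":0,"wy":0,"wz":0.2},{"dx":0,"dy":0,"dz":0,"wx":0,"wy":0,"wz":0},{"dx":0,"dy":0,"dz":0,"wx":0,"wy":0,"wz":0}]}}

```text
time_s: 24.05
eef_pos: [509.8, -42.4, 195.1]
ee_rot: [0.0, 0.781, 0.625, 0.0]
force: [0.7, -0.1, -1.4]
grip_width: 0.026
grip_force: 48.4
```

```bash
python3 -c "
from h import *
plan([511.2,-42.9,180],np.radians(-13.5)); print(ctrl.sense()['grip_width'])"; python3 t.py; python3 c.py w11
```

```text
t 24.05 pos [509.8 -42.4 195.1] yaw -12.69 shift units [-0.01  0.06  0.6 ] turn [0.   0.   0.13] F [ 0.7 -0.1 -1.4]
0.02602555501285857
pred far end top z4: [[291.1, 165.5], [338.0, 165.5]] z9 [314.6 163.5] near: [315.  354.7]
150 ................................................................................
160 ................................................................................
170 ..................########.####.#.#########################.....................
180 ...................##.###########.###########..############.....................
190 ..................##########..##.............#############......................
200 ..................###############................##########.....................
210 ..................###############..........##........#..........................
220 ..................##############.................#.######.......................
230 ..................###############..........####........##.......................
240 ..................##############............#..######.##........................
250 ..................####.................................#........................
260 ................................................................................
270 ................................................................................
280 ................................................................................
290 ................................................................................
0.96 [[ 297  161   44  195 4344]]
gauge [(0.64, [562.0, -23.8, 10.8])]
fixed_jaw []
pull_grip [(0.69, [534.4, 47.2, 80.1]), (0.32, [576.8, 25.5, 12.5])]
pointer [(0.89, [556.2, 0.5, 24.7]), (0.43, [577.0, 23.2, 13.3])]
marker [(0.48, [572.0, 0.7, 13.9])]
clip_a [(0.7, [563.3, -22.6, 11.3]), (0.68, [576.2, 26.8, 11.4])]
clip_b [(0.7, [563.3, -22.6, 11.3]), (0.68, [576.2, 26.8, 11.4])]
```

```bash
cat > p.py <<'E'
from h import *
c=wrist("w12"); f=c["frame"]; h=cv2.cvtColor(f,cv2.COLOR_BGR2HSV); s=ctrl.sense()
a=np.radians(76.5); ex=np.array([np.cos(a),np.sin(a)]); ey=np.array([-ex[1],ex[0]])
def G(u,v,z): p=onplane(c,[(u,v)],z)[0,:2]-[514.5,-29]; return (p@ex).round(1),(p@ey).round(1)
print("tcp",((s["eef_pos"][:2]-[514.5,-29])@np.c_[ex,ey]).round(2),s["eef_pos"][2])
m=(h[...,1]<50)&(h[...,2]>60)
for v in range(20,260,12):
    u=np.nonzero(m[v,150:490])[0]+150
    if len(u)<20: continue
    print(v,u.min(),u.max(),"left",G(u.min(),v,12),"right",G(u.max(),v,12),"mid y",(G(u.min(),v,12)[1]+G(u.max(),v,12)[1])/2)
z=s["eef_pos"][2]-4
print("bar",[ (G(297.5,v,z),G(341,v,z)) for v in (172,200)])
E
python3 p.py
```

```text
tcp [-14.13   1.5 ] 195.0363550511842
20 261 377 left (np.float64(141.7), np.float64(57.3)) right (np.float64(143.2), np.float64(-56.1)) mid y 0.5999999999999979
32 262 376 left (np.float64(131.4), np.float64(56.8)) right (np.float64(132.9), np.float64(-55.9)) mid y 0.4499999999999993
44 263 375 left (np.float64(120.8), np.float64(56.3)) right (np.float64(122.3), np.float64(-55.8)) mid y 0.25
56 263 375 left (np.float64(110.0), np.float64(56.8)) right (np.float64(111.5), np.float64(-56.6)) mid y 0.09999999999999787
68 264 374 left (np.float64(98.9), np.float64(56.3)) right (np.float64(100.4), np.float64(-56.4)) mid y -0.05000000000000071
80 265 373 left (np.float64(87.5), np.float64(55.8)) right (np.float64(89.0), np.float64(-56.3)) mid y -0.25
92 265 372 left (np.float64(75.8), np.float64(56.3)) right (np.float64(77.3), np.float64(-56.1)) mid y 0.09999999999999787
104 266 372 left (np.float64(63.8), np.float64(55.8)) right (np.float64(65.3), np.float64(-57.0)) mid y -0.6000000000000014
116 266 371 left (np.float64(51.5), np.float64(56.3)) right (np.float64(53.1), np.float64(-56.9)) 
[... 829 characters left out ...]
np.float64(-203.6)) mid y -74.5
212 271 365 left (np.float64(-59.4), np.float64(55.2)) right (np.float64(-57.8), np.float64(-57.8)) mid y -1.2999999999999972
224 272 364 left (np.float64(-75.1), np.float64(54.5)) right (np.float64(-73.5), np.float64(-57.7)) mid y -1.6000000000000014
236 273 363 left (np.float64(-91.2), np.float64(53.9)) right (np.float64(-89.7), np.float64(-57.5)) mid y -1.8000000000000007
248 273 363 left (np.float64(-107.9), np.float64(54.5)) right (np.float64(-106.3), np.float64(-58.6)) mid y -2.0500000000000007
bar [((np.float64(32.8), np.float64(10.9)), (np.float64(33.2), np.float64(-11.5))), ((np.float64(17.6), np.float64(11.0)), (np.float64(17.9), np.float64(-12.1)))]
```

```bash
python3 -c "
from h import *
for i in range(6):
    c=eyes.capture('wrist'); M=np.array(c['tool_from_camera']); print(c['fx'],c['cx'],c['cy'],M[:3,3].round(2),Ro.from_matrix(M[:3,:3]).as_rotvec(degrees=True).round(3))
"
```

```text
289.6848469768492 317.116730273912 200.20961903203903 [  81.66    1.42 -141.79] [-14.793 -14.864  89.081]
289.6848469768492 317.116730273912 200.20961903203903 [  81.66    1.42 -141.79] [-14.793 -14.864  89.081]
289.6848469768492 317.116730273912 200.20961903203903 [  81.66    1.42 -141.79] [-14.793 -14.864  89.081]
289.6848469768492 317.116730273912 200.20961903203903 [  81.66    1.42 -141.79] [-14.793 -14.864  89.081]
289.6848469768492 317.116730273912 200.20961903203903 [  81.66    1.42 -141.79] [-14.793 -14.864  89.081]
289.6848469768492 317.116730273912 200.20961903203903 [  81.66    1.42 -141.79] [-14.793 -14.864  89.081]
```

The full plate and the held bar appear in the same picture. After the camera offset, they are aligned within about 1 mm and 1°. I'll trim slightly and lower.

Emit:
{"op": "step_arm", "data": {"increments": [{"dx":0,"dy":0.02,"dz":0.6,"wx":0,"wy":0,"wz":0.07},{"dx":0,"dy":0,"dz":0.9,"wx":0,"wy":0,"wz":0},{"dx":0,"dy":0,"dz":0.9,"wx":0,"wy":0,"wz":0},{"dx":0,"dy":0,"dz":0.8,"wx":0,"wy":0,"wz":0},{"dx":0,"dy":0,"dz":0.6,"wx":0,"wy":0,"wz":0}]}}

```text
time_s: 25.4
eef_pos: [509.9, -42.4, 98.8]
ee_rot: [-0.0, 0.784, 0.621, -0.0]
force: [0.3, -0.5, -0.4]
grip_width: 0.02
grip_force: 48.5
```

Emit:
{"op": "step_arm", "data": {"increments": [{"dx":0,"dy":0,"dz":0.4,"wx":0,"wy":0,"wz":0},{"dx":0,"dy":0,"dz":0.2,"wx":0,"wy":0,"wz":0},{"dx":0,"dy":0,"dz":0,"wx":0,"wy":0,"wz":0},{"dx":0,"dy":0,"dz":0,"wx":0,"wy":0,"wz":0}]}}

```text
time_s: 25.8
eef_pos: [510.6, -42.6, 85.7]
ee_rot: [0.0, 0.784, 0.621, 0.0]
force: [0.5, 0.0, -0.5]
grip_width: 0.023
grip_force: 48.5
```

```bash
cat > q.py <<'E'
from h import *
c=wrist("w13"); s=ctrl.sense(); h=cv2.cvtColor(c["frame"],cv2.COLOR_BGR2HSV); g=cv2.cvtColor(c["frame"],cv2.COLOR_BGR2GRAY)
a=np.radians(76.5); ex=np.array([np.cos(a),np.sin(a)]); ey=np.array([-ex[1],ex[0]])
def G(u,v,z): p=onplane(c,[(u,v)],z)[0,:2]-[514.5,-29]; return (p@ex).round(1),(p@ey).round(1)
print("tcp",((s["eef_pos"][:2]-[514.5,-29])@np.c_[ex,ey]).round(2),s["eef_pos"][2],"F",s["force"])
zb=s["eef_pos"][2]-5
for d in eyes.cut_out("wrist","rake_mid")[:1]:
    m=d["mask"]; v,u=np.nonzero(m); print("bar mask",d["p"],u.min(),u.max(),v.min(),v.max(),"top edge far",G(319,v.min(),zb))
    for r in range(v.min()+4,v.max(),12): q=np.nonzero(m[r])[0]; print(r,q.min(),q.max(),G((q.min()+q.max())/2,r,zb))
m=(h[...,1]<50)&(h[...,2]>60)
for v in range(10,330,30): print(v,''.join('o' if x else '.' for x in m[v,180:460:3]))
E
python3 q.py; rm -f x
```

```text
tcp [-14.11   0.57] 85.75163845113471 F [-0.00884416 -0.55575728 -0.67620713]
bar mask 0.9 297 341 161 357 top edge far (np.float64(38.5), np.float64(-1.4))
165 299 338 (np.float64(36.5), np.float64(-1.1))
177 297 341 (np.float64(30.1), np.float64(-1.4))
189 297 339 (np.float64(23.6), np.float64(-1.0))
201 297 340 (np.float64(16.9), np.float64(-1.3))
213 297 339 (np.float64(10.0), np.float64(-1.0))
225 297 338 (np.float64(2.9), np.float64(-0.8))
237 298 338 (np.float64(-4.4), np.float64(-1.1))
249 297 338 (np.float64(-12.0), np.float64(-0.9))
261 317 318 (np.float64(-19.7), np.float64(-1.0))
273 317 318 (np.float64(-27.7), np.float64(-1.0))
285 317 318 (np.float64(-36.0), np.float64(-1.1))
297 317 318 (np.float64(-44.5), np.float64(-1.1))
309 316 319 (np.float64(-53.3), np.float64(-1.2))
321 316 319 (np.float64(-62.4), np.float64(-1.2))
333 312 324 (np.float64(-71.8), np.float64(-1.6))
345 310 323 (np.float64(-81.5), np.float64(-0.7))
10 .................ooooooooooooooooooooooooooooooooooooooooooooooooooooooooooo..................
40 .................ooooooooooooooooooooooooooooooooo
[... 234 characters left out ...]
.......
130 ....................ooooooooooooooo........................ooooooooooooo......................
160 .....................ooooooooooooooooooo.........o...oooooooooooooooooo.......................
190 ......................ooooooooooooooooo......ooo......ooooooooooooooooo.......................
220 .......................oooooooooooooooo......ooo......oooooooooooooooo........................
250 ........................ooooo....oooooo...ooooo.ooo..oooooooooooooooo.........................
280 .........................oooo.....oo....oooo....oooo.....ooooooooooo..........................
310 ..............................................o...............................................
```

```bash
sed -i 's/range(20,260,12)/range(4,290,12)/;s/left",.*"mid y"/",G(u.min(),v,12),G(u.max(),v,12)[1],"mid y"/' p.py; python3 p.py
```

```text
tcp [-14.12   0.69] 85.62545215477326
4 228 406  (np.float64(125.8), np.float64(57.0)) -56.6 mid y 0.1999999999999993
16 229 405  (np.float64(119.1), np.float64(57.0)) -56.7 mid y 0.14999999999999858
28 230 404  (np.float64(112.3), np.float64(56.9)) -56.7 mid y 0.09999999999999787
40 231 403  (np.float64(105.4), np.float64(56.9)) -56.8 mid y 0.05000000000000071
52 233 402  (np.float64(98.2), np.float64(56.2)) -56.9 mid y -0.34999999999999787
64 234 401  (np.float64(90.9), np.float64(56.2)) -56.9 mid y -0.34999999999999787
76 235 400  (np.float64(83.4), np.float64(56.1)) -57.0 mid y -0.4499999999999993
88 236 399  (np.float64(75.7), np.float64(56.1)) -57.1 mid y -0.5
100 237 398  (np.float64(67.9), np.float64(56.1)) -57.1 mid y -0.5
112 238 396  (np.float64(59.8), np.float64(56.0)) -56.5 mid y -0.25
124 239 396  (np.float64(51.5), np.float64(56.0)) -57.3 mid y -0.6499999999999986
136 240 397  (np.float64(43.0), np.float64(56.0)) -58.8 mid y -1.3999999999999986
148 241 375  (np.float64(34.3), np.float64(55.9)) -43.3 mid y 6.300000000000001
160 242 393  (np.float64(25.3), np.float64(55.
[... 307 characters left out ...]
64(55.7)) -57.8 mid y -1.0499999999999972
220 248 388  (np.float64(-23.4), np.float64(54.8)) -57.9 mid y -1.5500000000000007
232 249 387  (np.float64(-34.0), np.float64(54.8)) -58.0 mid y -1.6000000000000014
244 250 386  (np.float64(-45.0), np.float64(54.7)) -58.1 mid y -1.6999999999999993
256 251 385  (np.float64(-56.2), np.float64(54.6)) -58.2 mid y -1.8000000000000007
268 252 384  (np.float64(-67.8), np.float64(54.6)) -58.3 mid y -1.8499999999999979
280 253 383  (np.float64(-79.8), np.float64(54.5)) -58.4 mid y -1.9499999999999993
bar [((np.float64(32.9), np.float64(9.7)), (np.float64(33.0), np.float64(-12.7))), ((np.float64(17.7), np.float64(9.9)), (np.float64(17.8), np.float64(-13.2)))]
```

Emit:
{"op": "step_arm", "data": {"increments": [{"dx":0,"dy":0,"dz":0.4,"wx":0,"wy":0,"wz":-0.08},{"dx":0,"dy":0,"dz":0.5,"wx":0,"wy":0,"wz":0},{"dx":0,"dy":0,"dz":0.4,"wx":0,"wy":0,"wz":0},{"dx":0,"dy":0,"dz":0.3,"wx":0,"wy":0,"wz":0},{"dx":0,"dy":0,"dz":0.06,"wx":0,"wy":0,"wz":0}]}}

```text
time_s: 26.45
eef_pos: [509.7, -42.4, 42.3]
ee_rot: [-0.001, 0.781, 0.625, -0.001]
force: [-0.8, -0.0, -2.0]
grip_width: 0.021
grip_force: 48.5
```

Emit:
{"op": "step_arm", "data": {"increments": [{"dx":0,"dy":0,"dz":0,"wx":0,"wy":0,"wz":0},{"dx":0,"dy":0,"dz":0,"wx":0,"wy":0,"wz":0}]}}

```text
time_s: 26.65
eef_pos: [510.5, -42.6, 43.8]
ee_rot: [0.0, 0.781, 0.625, 0.0]
force: [-0.6, 0.7, -0.3]
grip_width: 0.023
grip_force: 48.5
```

Emit:
{"op": "step_arm", "data": {"increments": [{"dx":0,"dy":0,"dz":0.04,"wx":0,"wy":0,"wz":0},{"dx":0,"dy":0,"dz":0.04,"wx":0,"wy":0,"wz":0},{"dx":0,"dy":0,"dz":0,"wx":0,"wy":0,"wz":0}]}}

```text
time_s: 26.95
eef_pos: [510.4, -42.5, 41.9]
ee_rot: [0.0, 0.781, 0.625, 0.0]
force: [-1.0, 0.5, 3.3]
grip_width: 0.02
grip_force: 49.0
```

Emit:
{"op": "step_arm", "data": {"increments": [{"dx":0,"dy":0,"dz":0.03,"wx":0,"wy":0,"wz":0},{"dx":0,"dy":0,"dz":0,"wx":0,"wy":0,"wz":0}]}}

```text
time_s: 27.15
eef_pos: [510.5, -42.6, 41.9]
ee_rot: [0.0, 0.781, 0.625, 0.0]
force: [-3.3, 1.4, 12.8]
grip_width: 0.019
grip_force: 49.8
```

Contact at z = 41.9, as expected. Release and lift.

Emit:
{"op": "step_arm", "data": {"increments": [{"dx":0,"dy":0,"dz":-0.03,"wx":0,"wy":0,"wz":0},{"dx":0,"dy":0,"dz":0,"wx":0,"wy":0,"wz":0},{"dx":0,"dy":0,"dz":0,"wx":0,"wy":0,"wz":0},{"dx":0,"dy":0,"dz":0,"wx":0,"wy":0,"wz":0}], "fingers": 30}}

```text
time_s: 27.55
eef_pos: [510.2, -42.5, 41.4]
ee_rot: [-0.0, 0.781, 0.625, -0.0]
force: [-0.6, -0.6, -0.8]
grip_width: 0.347
grip_force: 0.0
```

Emit:
{"op": "step_arm", "data": {"increments": [{"dx":0,"dy":0,"dz":-0.2,"wx":0,"wy":0,"wz":0},{"dx":0,"dy":0,"dz":-0.5,"wx":0,"wy":0,"wz":0},{"dx":0,"dy":0,"dz":-0.8,"wx":0,"wy":0,"wz":0},{"dx":0,"dy":0,"dz":-1,"wx":0,"wy":0,"wz":0},{"dx":0,"dy":0,"dz":-1,"wx":0,"wy":0,"wz":0}]}}

```text
time_s: 28.05
eef_pos: [510.2, -42.5, 131.0]
ee_rot: [0.0, 0.781, 0.625, 0.0]
force: [0.0, 0.4, 0.0]
grip_width: 0.349
grip_force: 0.0
```

Emit:
{"op": "step_arm", "data": {"increments": [{"dx":0,"dy":0,"dz":-1,"wx":0,"wy":0,"wz":0},{"dx":0,"dy":0,"dz":-1,"wx":0,"wy":0,"wz":0},{"dx":-1,"dy":0,"dz":-0.5,"wx":0,"wy":0,"wz":0},{"dx":-0.6,"dy":0,"dz":0,"wx":0,"wy":0,"wz":0},{"dx":0,"dy":0,"dz":0,"wx":0,"wy":0,"wz":0}]}}

```text
time_s: 28.55
eef_pos: [501.0, -82.9, 191.6]
ee_rot: [0.0, 0.782, 0.624, -0.0]
force: [-0.9, 0.2, -0.7]
grip_width: 0.354
grip_force: 0.0
```

Emit:
{"op": "step_arm", "data": {"increments": [{"dx":0,"dy":0,"dz":0,"wx":0,"wy":0,"wz":0}]}}

```text
time_s: 28.65
eef_pos: [501.1, -81.4, 190.9]
ee_rot: [-0.001, 0.781, 0.624, -0.0]
force: [0.2, -0.5, 0.3]
grip_width: 0.353
grip_force: 0.0
```

```bash
cat > z.py <<'E'
from h import *
c=wrist("w14"); h=cv2.cvtColor(c["frame"],cv2.COLOR_BGR2HSV)
a=np.radians(76.5); B=np.array([[np.cos(a),-np.sin(a)],[np.sin(a),np.cos(a)]])
F=lambda P:(np.atleast_2d(P)[:,:2]-[514.5,-29])@B
for l in ["rake_mid","pull_grip","pointer","marker","clip_a","fixed_jaw"]: print(l,[(round(d["p"],2),F(world(c,d["point"])).round(1).tolist()[0],world(c,d["point"])[2].round()) for d in eyes.landmark_of("wrist",l)[:3]])
for l,zs in [("rake_mid",(36,)),("gauge",(12,))]:
  for d in eyes.cut_out("wrist",l)[:1]:
    v,u=np.nonzero(d["mask"]); print(l,d["p"],u.min(),u.max(),v.min(),v.max())
    for z in zs:
        P=F(onplane(c,np.c_[u,v],z)).astype(np.float32); print(z,np.round(cv2.minAreaRect(P)[0],1),np.round(cv2.minAreaRect(P)[1],1),cv2.minAreaRect(P)[2],np.percentile(P,[1,99],axis=0).round(1).tolist())
o=(h[...,0]<15)&(h[...,1]>140); m=(h[...,1]<50)&(h[...,2]>60)
for v in range(20,330,8): print(v,''.join('#' if x else 'o' if y else '.' for x,y in zip(o[v,180:460:3],m[v,180:460:3])))
for n in ["top","scene"]:
    c=eyes.capture(n)
    for l in ["rake_mid","pointer","marker","rake_short","rake_long","dish","tall_jar"]: print(n,l,[(F(world(c,d["point"])).round(1).tolist()[0],world(c,d["point"]).round().tolist()) for d in eyes.landmark_of(n,l)[:2]])
E
python3 z.py
```

```text
rake_mid [(0.77, [-28.3, -2.2], np.float64(16.0))]
pull_grip [(0.8, [79.2, -0.9], np.float64(76.0))]
pointer [(0.57, [41.0, -33.9], np.float64(27.0))]
marker [(0.7, [41.6, -49.2], np.float64(10.0))]
clip_a [(0.63, [-101.4, -1.9], np.float64(47.0)), (0.59, [68.1, -50.4], np.float64(12.0)), (0.52, [17.7, -49.6], np.float64(13.0))]
fixed_jaw [(0.57, [-101.3, -2.3], np.float64(48.0))]
rake_mid 0.7 307 331 94 214
36 [-28.  -1.] [124.   23.3] 0.1228875145316124 [[-88.7, -12.4], [32.4, 10.7]]
gauge 0.92 260 379 0 263
12 [-23.8  -1. ] [284.4 116.2] 0.5651150345802307 [[-158.4, -57.2], [117.0, 55.0]]
20 ...........................ooooooooo.####################oooooooooo...........................
28 ...........................oooooooooo####################ooooooooo............................
36 ...........................oooooooooo....................ooooooooo............................
44 ............................oooooooooo..................oooooooooo............................
52 ............................oooooooooo..................oooooooooo............................
60 ........
[... 3595 characters left out ...]
, ([202.8, -145.8], [704.0, 134.0, 4.0])]
top rake_long [([663.2, 262.1], [414.0, 677.0, -1.0]), ([336.9, 285.0], [316.0, 365.0, 3.0])]
top dish [([3.0, -206.3], [716.0, -74.0, -2.0])]
top tall_jar [([-95.9, 2.6], [490.0, -122.0, 48.0]), ([360.8, -135.7], [731.0, 290.0, -2.0])]
scene rake_mid [([-28.0, 4.8], [503.0, -55.0, 11.0])]
scene pointer [([37.0, -33.8], [556.0, -1.0, 25.0])]
scene marker [([41.9, -47.6], [571.0, 1.0, 14.0])]
scene rake_short [([-225.8, -84.6], [544.0, -268.0, -0.0])]
scene rake_long [([664.1, 255.3], [421.0, 676.0, -2.0]), ([401.2, 107.6], [504.0, 386.0, -3.0])]
scene dish [([-5.5, -207.8], [715.0, -83.0, 3.0])]
scene tall_jar [([353.1, -136.4], [730.0, 282.0, 0.0])]
```

The rake lies level on the plate, centred in the gap and in line with the jaws. The pointer is still at the mark and the other things I checked haven't moved. Handing in.

```bash
python3 -c "
from rig import finish_job
print(finish_job())"
```

```text
the job is handed in; nothing more can be done
None
```

The job is handed in at about 29 s of the 58 s: the carriage was set to under 1 mm of the marker, and `rake_mid` (125 mm) lies tines up between the jaws in the 139 mm gap, centred to within about 1 mm and in line to about half a degree by the last camera check. The rake was lifted by its tines, not across the bar; the other rakes, dish and tall jar showed no movement in that check, but I did not re-measure the low jar or brush jar.

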